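Right the toppled cans and close the row

TASK

Two containers in the workshop's can lane, the blue can and the amber flask, have toppled over. Stand both upright on the black row strip, one in the middle of each gap, without dropping them or disturbing the two cans still standing or the tape roll; then lift the yellow stop out of its notches and drop it fully home, square across the lane, in the notches marked by the green block.

Things in the scene. Friction and masses are not known exactly. Their poses are not given: they have to be found in the camera images.
- lane: Fixed plywood lane board, 280 mm deep (its x) by 690 mm long (its y, across in front of the robot), 18 mm thick; origin on its underside, so its top face is at z = 18 mm. A black rubber strip 80 mm wide, centred on lane x = +30 mm, marks the row line; an end block 50 mm high stands at lane y = -315 mm.
- gap_right (a point): Point on the board's top face on the row line, in the middle of the right-hand (-y) gap, between the two containers that still stand, about 115 mm from each one's centre.
- gap_left (a point): Point on the board's top face on the row line, in the middle of the left-hand gap, between the standing container in the middle of the row and the notched rails.
- can_blue: Blue aerosol can, paper band, red cap, lying on the board, base near the row line in one of the gaps, cap roughly towards the robot. Body 53 mm across from base to 125 mm, cap 32 mm across; 165 mm long, about 0.2 kg. Origin: centre of its base; z axis from base to cap. A gripper tilted 45 degrees back over the cap clears it when gripping 110 to 120 mm from the base.
- flask_amber: Amber polish flask, white band, black cap, lying likewise in the other gap (which lies where varies). Body 50 mm across from base to 110 mm, cap 32 mm across; 150 mm long, about 0.2 kg. Origin: centre of its base; z axis from base to cap. Grip it 95 to 105 mm from the base.
- can_grey: Bystander: dark grey can with red band, standing in the row, 53 mm in diameter, 165 mm tall; origin: centre of its base. At one of two places: the right end or the middle of the row.
- can_white: Bystander: white can with green band, standing in the row at the other of those places, 53 mm in diameter, 150 mm tall; origin: centre of its base.
- stop: Loose yellow plate 150 mm (its x) by 10 mm (y), 90 mm tall, across both rails, 0.2 kg. Black grip block on top, 44 (x) by 20 mm (y), 90 to 132 mm above origin (middle of lower edge). Its lowest 10 mm is 94 mm long and goes between the rails; its ends rest in the notches. Starts in the outermost pair (lane y = 335). Seated: origin at lane x = 0, z = 20 mm, with 4 mm play each way along y.
- tag_green: Fixed green marker block, 40 x 18 x 30 mm, on the board behind the rails; origin under its middle. It stands in line (same lane y, at lane x = 107 mm) with the notch pair where the stop belongs: lane y = 215, 250 or 285 mm, varying; two white blocks stand by the other two.
- tape: Bystander: roll of yellow masking tape lying flat on the bench just in front of the board, near the notched rails, 76 mm in diameter, 24 mm high; origin: centre of its underside.
- rails (a point): Board's top face midway between two notched wooden rails that run along lane y (lane x = 0, y = 273 mm). Rails centred on lane x = -60 and +60 mm, each 16 mm wide, 32 mm high, from lane y = 200 to 355 mm. Facing pairs of notches, 18 mm wide along y, bottoms 12 mm above the board, at lane y = 215, 250, 285 and 335 mm.
Not all that is in view belongs to the job. There is more than one size of the stop; the job needs the smaller.

How it is judged:
On the way, in this order (a step that is already met when the one before it is completed fails the run):
1. The blue can and the amber flask stand upright on the row line, one in each gap (angle between each of can_blue, flask_amber's own z axis and vertical below 0.06 rad and z of can_blue in the frame of lane between 0.014 and 0.021 m and linear speed of each of can_blue, flask_amber below 0.03 m/s and z of flask_amber in the frame of lane between 0.014 and 0.021 m and ((horizontal distance between can_blue and gap_right below 0.04 m and horizontal distance between flask_amber and gap_left below 0.04 m) or (horizontal distance between flask_amber and gap_right below 0.04 m and horizontal distance between can_blue and gap_left below 0.04 m))), for 0.2 s.
2. The stop is seated in the notches by the green block (y of stop in the frame of tag_green between -0.0065 and 0.0065 m and x of stop in the frame of lane between -0.01 and 0.01 m and z of stop in the frame of lane below 0.0235 m and angle between stop's own z axis and vertical below 0.08 rad and angle between the x axis of stop and the x axis of lane, either way round below 0.12 rad and linear speed of stop below 0.03 m/s), for 0.2 s.
At the end, for the whole second after the job is handed in: Can and flask stand upright (3.4 deg) at rest on the board, one within 40 mm of each gap point; the stop rests fully down (within 3.5 mm) in the green block's notches (6.5 mm along, 10 mm across, tilt under 4.6 deg, turn under 7 deg); both bystander cans stand upright (all of step 1 and all of step 2 and angle between each of can_grey, can_white's own z axis and vertical below 0.1 rad); the robot touches nothing.
It fails at once if the blue can is dropped or falls (faster than 0.6 m/s with no finger on it) (linear speed of can_blue above 0.6 m/s and contact force between can_blue and the fingers below 0.05 N).
It fails at once if the amber flask is dropped or falls (faster than 0.6 m/s with no finger on it) (linear speed of flask_amber above 0.6 m/s and contact force between flask_amber and the fingers below 0.05 N).
It fails at once if a can that was standing is tipped by more than 17 degrees or shifted by more than 30 mm (angle between any of can_grey, can_white's own z axis and vertical above 0.3 rad or distance of any of can_grey, can_white from where it was at the start of the episode above 0.03 m).
It fails at once if the tape roll is shifted by more than 30 mm (distance of tape from where it was at the start of the episode above 0.03 m).
It also fails if it takes over 72 s, if anything falls off the work surface, if the arm or the gripper's body presses on something with over 40 N, if the wrist force passes 120 N, or if a joint passes its speed limit or range.

ROBOT

A 6-joint arm with a two-finger parallel gripper is mounted at the origin on the work surface. World frame = base frame: x ahead of the robot, y to its left, z up, the work surface at z = 0. Lengths are in m, angles in rad, forces in N, time in s.
With the tool pointing down it reaches from about 0.425 to 0.95 m from the base axis. Payload 14.7 kg.
Tool frame: the origin (TCP) lies midway between the tips of the shut fingers; the grasp point (between the pads) lies 19 mm behind it; z points along the fingers, y is the line along which they close (so a half turn about z gives the same grasp; the last joint's range is limited). The gripper opens to 85 mm and grips with 20 to 120 N. Pads are 22 mm wide; open, the fingers measure 114 mm over their backs; the gripper's body (76 mm by 85 mm) begins 54 mm behind the grasp point. The pads swing forward as they close: fully open they stand 13 mm farther back than shut.
Start: joints at [-1.236, 0.48, 1.596, -0, 1.065, -0.047], TCP at [0.242, -0.603, 0.231] pointing down, gripper open.
Joint ranges: [-2.75, 2.75], [-0.82, 2.05], [0.23, 2.67], [-1.56, 4.7], [0.09, 2.69], [-2.92, 2.92]. Speed limits (rad/s): [1.89, 1.89, 2.39, 3.01, 3.01, 3.01].

INTERFACE

Orientations are given as a unit quaternion [x, y, z, w].
In Python, from cell import ctrl, imaging, order gives the robot as it stands.
- The arm moves only by the tool move_arm, never from a script. Its argument "steps" is a list of rows, each an object of numbers: "x", "y", "z": the shift along the tool's x, y, z in units of 25 mm (1.0 is 25 mm); "wx", "wy", "wz": the turn, a rotation vector about the tool's x, y, z in units of 0.08 rad (1.0 is 0.08 rad); "fingers": the closure, from 0 (fully open) to 1 (shut). A call has 1 to 8 rows; each row shifts and turns the commanded pose from where the row before left it, along the tool's axes as they then stand; what a row does not reach is not made up. A row lasts 1/10 s, in which the tool goes at most 50 mm and 8.59 degrees, less where a joint would pass 70% of its speed; a pose out of reach is approached as far as the arm can. A call with a number of a shift or a turn outside -1 to 1 is refused whole. A call with a gripper value outside its range is refused whole. The fingers move at their own pace and stop on an object; "grip_force" is the grip in N (left out, the last holds). Time passes only in rows, so rows that do not move let the fingers close. It gives the time, the measured TCP pose, the force, the opening and the grip force at its end, in the units of the state.
- ctrl.get_obs(): the state, without advancing time (a new reading comes with each control period).
- imaging.grab_frame(name): name is "scene" or "top"; returns (picture, depth): 400x640x3 uint8, red, green, blue; 400x640 float32, m along the optical axis (not along the pixel's ray), 0 where there is no reading.
- imaging.camera_info(name): a dict with "fx", "fy", "cx", "cy" (pixels), "D" ([k1, k2, p1, p2, k3] as OpenCV has them; the pictures are not rectified), "rvec" (rotation vector, rad) and "tvec" (3), from world to camera coordinates, as OpenCV has them. Camera axes: x right, y down, z forward; pixel columns grow to the right and rows downward; lengths in m; the calibration is good to about 2 mm. A picture is of the moment at which its call begins. camera_info takes no time and is no camera call.
- order.job_done(): hands the job in; it is judged then, once.
The state is a dict: "time": time; "qpos": joint angles; "joint_velocities": joint speeds; "joint_efforts": joint torques, N m; "position": TCP position; "tool_rot": TCP orientation; "ft_force": force on the tool from outside, world axes, zero at the start; "moment": the same for the moment, N m; "grip_width": finger opening in m; "grasp_force": force on a finger pad.
Only numpy, scipy, OpenCV 4.12 (cv2) and the standard library are available. Lean on these libraries where they do the work, as an engineer would, in place of code of your own. Each camera call takes 0.05 s, during which the arm holds its last target. There are 200 camera calls.

## Working session

There is one attempt and no reset: what is moved stays moved. The work goes in short steps, Python scripts to look and compute and a tool call to move; the robot and the scene stay as the last step left them, time stands still between calls to the robot, and variables do not carry over. Pictures are saved under pics/ and viewed, at most 10 in all, crops included, and the job is handed in when it is done.

Besides the shell and the picture viewer there is one more tool, called after "Call:" in YAML: its name, and indented under it one key for each argument. move_arm: Moves the arm, as the interface text tells. Its arguments: {"type":"object","properties":{"steps":{"type":"array","items":{"type":"object","properties":{"x":{"type":"number"},"y":{"type":"number"},"z":{"type":"number"},"wx":{"type":"number"},"wy":{"type":"number"},"wz":{"type":"number"},"fingers":{"type":"number"}}}},"grip_force":{"type":"number"}},"required":["steps"]}

```bash
ls; mkdir -p pics; python3 - <<'E'
from cell import ctrl, imaging
import cv2,numpy as np
for n in("scene","top"):
    p,d=imaging.grab_frame(n); cv2.imwrite(f"pics/{n}0.png",p[...,::-1]); np.savez(f"{n}0.npz",p=p,d=d); print(n,imaging.camera_info(n),(d>0).mean())
print(ctrl.get_obs())
E
```

```text
pics
scene {'fx': 399.12375523636985, 'fy': 399.12375523636985, 'cx': 319.8379311724316, 'cy': 204.9592676459357, 'D': array([-0.02396955,  0.        ,  0.        ,  0.        ,  0.        ]), 'rvec': array([ 1.90137739,  1.3539193 , -0.62973283]), 'tvec': array([-0.15653438, -0.23821988,  1.43349885])} 0.99451171875
top {'fx': 392.5941941004344, 'fy': 392.5941941004344, 'cx': 316.98523698260396, 'cy': 200.3795005099386, 'D': array([-0.07759015,  0.        ,  0.        ,  0.        ,  0.        ]), 'rvec': array([ 2.20333383, -2.14209542,  0.09914843]), 'tvec': array([0.00722179, 0.45546764, 0.94159634])} 0.99621484375
{'time': 0.1, 'qpos': array([-1.23559008e+00,  4.80780548e-01,  1.59680670e+00, -7.56786352e-06,
        1.06512168e+00, -4.66155465e-02]), 'joint_velocities': array([-0.00067039,  0.00011056, -0.00129065,  0.00095828,  0.00091427,
       -0.00094983]), 'joint_efforts': array([ 1.78821836e-03, -9.52259016e+01, -4.31039929e+01, -8.25698839e-05,
        5.18165718e-03, -1.27864286e-05]), 'position': array([ 0.2420815 , -0.60283297,  0.23073072]), 'tool_rot': array([ 9.81831296e-01,  1.89755090e-01, -8.35320034e-05, -5.51858402e-04]), 'ft_force': array([ 0.04722664,  0.87922572, -1.21232848]), 'moment': array([-0.06234256, -0.0132564 , -0.03296679]), 'grasp_force': 0.0, 'grip_width': 0.08539300587079557}
```

View pics/scene0.png

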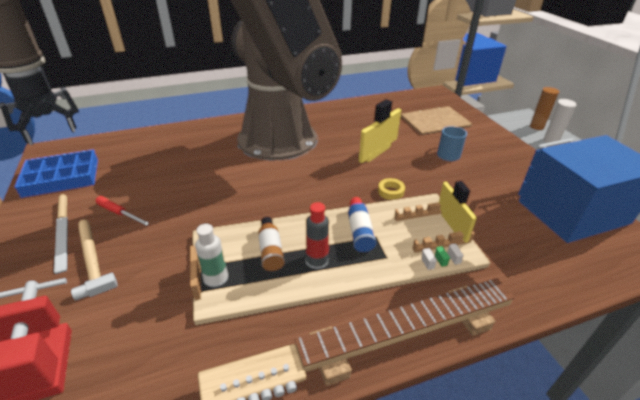

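View pics/top0.png

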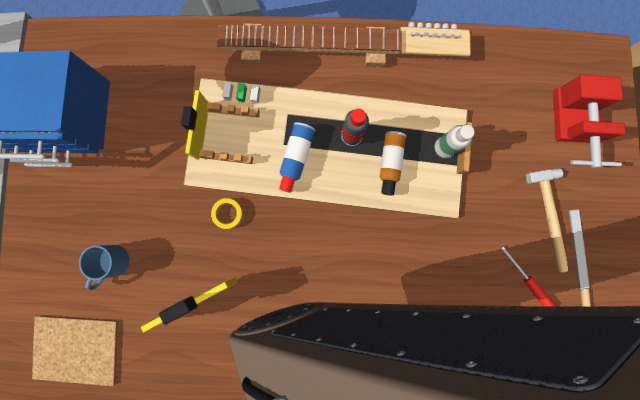

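The top view shows blue can (297,157, cap down-left), amber flask (392,163), grey can (355,125), white can (455,140), tape (226,213) and green tag (241,92) between two pale blocks. Stop candidates: the plate standing on the rails at top (195,122) / scene (457,212), and a second yellow plate standing loose on the bench at top (188,305) / scene (380,137). By the description, the one in the outermost notches is the stop. I'll check this in a crop while measuring.

```bash
cat > h.py <<'E'
import cv2,numpy as np
from cell import ctrl, imaging
from scipy.spatial.transform import Rotation as R
def cam(n):
    c=imaging.camera_info(n); K=np.array([[c['fx'],0,c['cx']],[0,c['fy'],c['cy']],[0,0,1]])
    Rm=cv2.Rodrigues(c['rvec'])[0]; return K,c['D'],Rm,c['tvec']
def rays(n,uv):
    K,D,Rm,t=cam(n); u=cv2.undistortPoints(np.asarray(uv,float).reshape(-1,1,2),K,D)[:,0]
    return -Rm.T@t, np.c_[u,np.ones(len(u))]@Rm
def plane(n,uv,z):
    o,d=rays(n,uv); return o+d*((z-o[2])/d[:,2])[:,None]
def tri(uvs,uvt):
    "nearest point of the scene ray and the top ray, and their miss"
    o1,d1=rays('scene',[uvs]);o2,d2=rays('top',[uvt]);d1,d2=d1[0],d2[0]
    s=np.linalg.lstsq(np.c_[d1,-d2],o2-o1,rcond=None)[0];a,b=o1+d1*s[0],o2+d2*s[1]
    return (a+b)/2,np.linalg.norm(a-b)
def pts(n,m,d):
    v,u=np.nonzero(m&(d>0)); o,r=rays(n,np.c_[u,v]); return o+r*d[v,u][:,None]
def hsv(p): return cv2.cvtColor(p,cv2.COLOR_RGB2HSV)
def blob(m,box):
    z=np.zeros(m.shape,bool);x0,y0,x1,y1=box;z[y0:y1,x0:x1]=m[y0:y1,x0:x1]; return z
def cen(m): v,u=np.nonzero(m); return np.array([u.mean(),v.mean()])
def load(n,k=0):
    a=np.load(f'{n}{k}.npz'); return a['p'],a['d'],hsv(a['p'])
E
python3 - <<'E'
from h import *
np.set_printoptions(precision=4,suppress=True)
p,d,h=load('top'); ps,ds,hs=load('scene')
H,S,V=[h[...,i].astype(int) for i in range(3)];Hs,Ss,Vs=[hs[...,i].astype(int) for i in range(3)]
# black strip & board
def rect(m,z,name):
    m=m.astype(np.uint8); c=max(cv2.findContours(m,0,2)[0],key=cv2.contourArea)
    P=plane('top',c[:,0],z)[:,:2]; r=cv2.minAreaRect((P*1000).astype(np.float32)); print(name,r,cv2.boxPoints(r).round(1).tolist())
board=blob((V>150)&(S<150)&(H>8)&(H<30),(175,70,480,225))
board=cv2.morphologyEx(board.astype(np.uint8),cv2.MORPH_CLOSE,np.ones((5,5)))
rect(board,.018,'board')
rect(blob((V<60),(270,105,470,170)),.018,'strip')
g=blob((H>45)&(H<80)&(S>120),(225,75,255,105)); gs=blob((Hs>45)&(Hs<80)&(Ss>120),(430,240,460,270))
print('green',cen(g),cen(gs),tri(cen(gs),cen(g)),'top@48',plane('top',[cen(g)],.048))
Pg=pts('top',g,d);print('green depth',np.median(Pg,0), np.percentile(Pg,[5,95],0))
for nm,box in(('stop',(180,85,210,160)),('other',(135,270,245,340))):
    y=blob((H>20)&(H<35)&(S>150),box); P=pts('top',y,d); print(nm,np.percentile(P,[2,50,98],0))
    k=blob((V<70)&(S<120),box); P=pts('top',k,d); print(' blk',np.percentile(P,[2,50,98],0),k.sum())
for nm,m in(('blue',blob((H>100)&(H<125)&(S>120),(270,110,320,195))|blob((V>170)&(S<60),(275,125,315,180))|blob((S>180)&((H<6)|(H>174))&(V>150),(275,170,300,195))),):
    P=pts('top',m,d);P=P[P[:,2]>.03]
    print(nm,P.mean(0),len(P))
def masked(nm,box):
    X=pts('top',blob(np.ones_like(g),box),d);
    q=X[(X[:,2]>.030)&(X[:,2]<.085)]; c=q.mean(0); u,s,vt=np.linalg.svd(q[:,:2]-c[:2],full_matrices=False); a=vt[0]*np.sign(-vt[0,0])
    t=(q[:,:2]-c[:2])@a; n=(q[:,:2]-c[:2])@np.array([-a[1],a[0]])
    print(nm,'c',c,'axis',a,'t',np.percentile(t,[.5,99.5]),'n',np.percentile(n,[1,99]),'zmax',np.percentile(q[:,2],98)); return c,a
masked('blue',(276,118,318,196)); masked('flask',(376,128,410,198))
for nm,box in(('grey',(338,105,372,148)),('white',(430,120,480,162))):
    X=pts('top',blob(np.ones_like(g),box),d); zt=X[:,2].max(); q=X[X[:,2]>zt-.01]; print(nm,zt,q.mean(0))
X=pts('top',blob((H>18)&(H<35)&(S>150),(205,190,250,235)),d); print('tape',X.mean(0),X.max(0),X.min(0))
c=cv2.resize(np.hstack([p[75:200,170:300],ps[170:295,385:515]])[...,::-1],None,fx=3,fy=3); cv2.imwrite('pics/crop1.png',c)
E
```

```text
board ((593.9669189453125, -2.034149169921875), (733.2564086914062, 290.2995300292969), 85.3647232055664) [[419.70001220703125, -355.70001220703125], [709.0, -379.20001220703125], [768.2999877929688, 351.70001220703125], [478.8999938964844, 375.1000061035156]]
strip ((621.447998046875, -113.87600708007812), (435.1629333496094, 94.31395721435547), 84.69781494140625) [[554.4000244140625, -326.20001220703125], [648.2999877929688, -334.8999938964844], [688.5, 98.4000015258789], [594.5999755859375, 107.0999984741211]]
green [241.1691  91.9338] [441.7879 256.0985] (array([0.7208, 0.2174, 0.036 ]), np.float64(0.00025040444187653013)) top@48 [[0.7162 0.2147 0.048 ]]
green depth [0.7177 0.2152 0.0469] [[0.7005 0.2085 0.0309]
 [0.7358 0.2238 0.0503]]
stop [[0.549  0.301  0.0013]
 [0.6149 0.308  0.0812]
 [0.6922 0.3572 0.1132]]
 blk [[0.5994 0.3007 0.1204]
 [0.6184 0.307  0.1504]
 [0.6412 0.3205 0.1543]] 276
other [[ 0.15    0.2095 -0.001 ]
 [ 0.2307  0.2576  0.1259]
 [ 0.2623  0.3947  0.1298]]
 blk [[0.1866 0.1255 0.1375]
 [0.211  0.2871 0.1855]
 [0.2295 0.3275 0.386 ]] 592
blue [0.557  0.0751 0.0648] 1210
blue c [0.5582 0.0741 0.064 ] axis [-0.9651  0.2619] t [-0.0772  0.0871] n [-0.0258  0.023 ] zmax 0.07313894574728784
flask c [ 0.5511 -0.1549  0.0608] axis [-0.9924  0.1229] t [-0.0713  0.0786] n [-0.0223  0.0262] zmax 0.06978155291370275
grey 0.18627503150550873 [ 0.6218 -0.061   0.1823]
white 0.17147586027071382 [ 0.5986 -0.2968  0.1668]
tape [0.4172 0.2416 0.0207] [0.4567 0.286  0.0279] [ 0.3806  0.2039 -0.0035]
```

View pics/crop1.png

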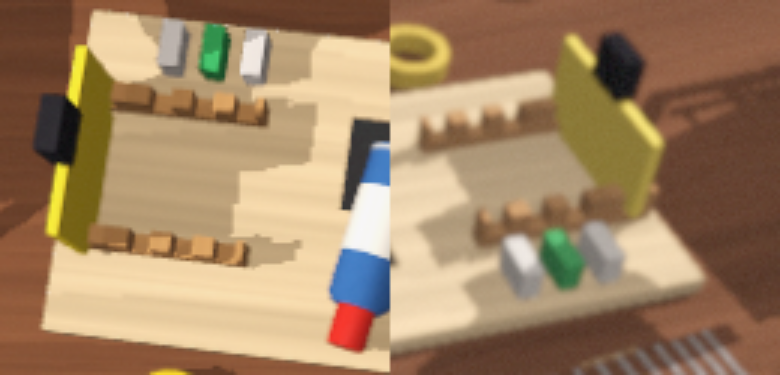

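The crop confirms the choice. The plate on the rails sits in the outermost notches with its black grip block (crop 57,128), and the green block stands between grey and white blocks. The bench plate's top is higher (about 0.18 m), so it is the large decoy. Next I'll fit the lane frame and refine the container poses.

```bash
python3 - <<'E'
from h import *
np.set_printoptions(precision=4,suppress=True)
p,d,h=load('top'); ps,ds,hs=load('scene'); H,S,V=[h[...,i].astype(int) for i in range(3)]
wood=((V>150)&(S<125)&(H>8)&(H<30))
def edge(uv,nm):
    P=plane('top',uv,.018)[:,:2].astype(np.float32)
    for _ in range(4):
        vx,vy,x0,y0=cv2.fitLine(P,cv2.DIST_HUBER,0,1e-4,1e-4).ravel(); r=(P-[x0,y0])@[-vy,vx]; P=P[abs(r)<max(.002,2*r.std())]
    s=np.sign(vy); vx,vy=vx*s,vy*s; print(nm,'yaw(of y)',np.degrees(np.arctan2(-vx,vy)),'pt',x0,y0,'n',len(P),'rms',r.std()); return np.array([x0,y0]),np.array([vx,vy])
cols=range(215,455); fr=[];bk=[]
for u in cols:
    v=np.nonzero(wood[70:230,u])[0]+70
    fr.append((u,v.max()+.5)); bk.append((u,v.min()-.5))
f=edge(fr,'front'); b=edge(bk,'back')
n=np.array([f[1][1],-f[1][0]]); print('depth',(b[0]-f[0])@n)
# strip far/near edges and ends
blk=V<70
se=[]; 
for u in list(range(320,335))+list(range(375,380))+list(range(412,430)):
    v=np.nonzero(blk[105:170,u])[0]+105; se.append((u,v.min()-.5,v.max()+.5))
se=np.array(se); s1=edge(se[:,[0,1]],'strip back'); s2=edge(se[:,[0,2]],'strip front')
X=[( np.nonzero(blk[v,275:300])[0].min()+275-.5,v) for v in range(120,148)]; edge(X,'strip left end')
rt=[(np.nonzero(wood[v,400:480])[0].max()+400.5,v) for v in range(180,212)]; edge(rt,'right end')
lt=[(np.nonzero(wood[v,170:300])[0].min()+170-.5,v) for v in range(165,183)]; edge(lt,'left end')
E
```

```text
front yaw(of y) -5.313413 pt 0.45001042 -0.023147942 n 240 rms 0.00071113516
back yaw(of y) -5.233739 pt 0.7309904 -0.027675826 n 225 rms 0.0009535925
depth 0.28019193
strip back yaw(of y) -5.177424 pt 0.6484638 -0.14073068 n 38 rms 0.0007903771
strip front yaw(of y) -5.340679 pt 0.5728129 -0.1288106 n 38 rms 0.0008339823Traceback (most recent call last):
  File "<stdin>", line 22, in <module>
    return umr_minimum(a, axis, None, out, keepdims, initial, where)
ValueError: zero-size array to reduction operation minimum which has no identity
```

```bash
cat >> h.py <<'E'
YAW=np.radians(-5.27); XA=np.array([np.cos(YAW),np.sin(YAW)]); YA=np.array([-XA[1],XA[0]])
P0=np.array([.5894,-.0360])  # on the line lane x=0
def lx(P): q=np.atleast_2d(P)[:,:2]-P0; return np.c_[q@XA,q@YA]
E
python3 - <<'E'
from h import *
np.set_printoptions(precision=4,suppress=True)
p,d,h=load('top'); ps,ds,hs=load('scene'); H,S,V=[h[...,i].astype(int) for i in range(3)];Hs,Ss,Vs=[hs[...,i].astype(int) for i in range(3)]
wood=((V>150)&(S<125)&(H>8)&(H<30)); blk=V<70
def e(rows,x0,x1,m,f):
    o=[]
    for v in rows:
        q=np.nonzero(m[v,x0:x1])[0]
        if len(q): o.append((f(q)+x0+(.5 if f is max else -.5),v))
    return np.median(lx(plane('top',o,.018))[:,1])
print('strip left y',e(range(120,145),275,300,blk,min),'right end',e(range(180,212),400,480,wood,max),'left end',e(range(165,183),170,300,wood,min))
g=blob((H>45)&(H<80)&(S>120),(225,75,255,105)); P=pts('top',g,d); q=P[P[:,2]>.045]; print('tag lane',lx(q.mean(0)),len(q))
k=blob((V<80)&(S<140),(180,85,210,160)); P=pts('top',k,d); q=P[P[:,2]>.146]; L=lx(q);print('stop blk top lane',L.min(0),L.max(0),L.mean(0),len(q))
y=blob((H>20)&(H<35)&(S>150),(180,85,210,160)); P=pts('top',y,d); q=P[(P[:,2]>.104)&(P[:,2]<.118)];L=lx(q);print('plate top',L.min(0),L.max(0),L.mean(0),np.polyfit(L[:,0],L[:,1],1))
# triangulate: grip block top & tag heights, bottle heights by two views
ks=blob((Vs<70),(445,175,475,212)); print('blk tri',tri(cen(ks),cen(k)))
for nm,box,bs in(('blue band',(275,120,320,190),(340,200,380,250)),('flask band',(376,130,410,180),(255,220,285,262))):
    m=blob((V>140)&(S<70),box); ms=blob((Vs>120)&(Ss<70),bs); print(nm,cen(m),cen(ms),tri(cen(ms),cen(m)))
for nm,rt,box in(('grey',.183,(338,105,372,148)),('white',.168,(430,120,480,162))):
    X=pts('top',blob(np.ones_like(g),box),d); q=X[X[:,2]>rt-.006]; L=lx(q);print(nm,(L.min(0)+L.max(0))/2,L.max(0)-L.min(0))
    q=X[(X[:,2]>.09)&(X[:,2]<.14)]; L=lx(q); print('  body',L.min(0),L.max(0))
E
```

```text
strip left y 0.1432548661574955 right end -0.30856272104415783 left end 0.380596860836123
tag lane [[0.1058 0.2638]] 93
stop blk top lane [-0.022   0.3385] [0.0222 0.3596] [-0.0002  0.3485] 187
plate top [-0.0729  0.3388] [0.0753 0.3547] [-0.0007  0.3479] [0.0057 0.3479]
blk tri (array([0.6224, 0.3124, 0.133 ]), np.float64(0.0011091979978281943))
blue band [296.6276 147.8121] [365.0222 220.0949] (array([0.576 , 0.0759, 0.0683]), np.float64(0.009274753466861496))
flask band [392.25  156.084] [271.3971 236.3381] (array([ 0.5607, -0.1543,  0.0697]), np.float64(0.0010270496963410015))
grey [ 0.0351 -0.022 ] [0.0305 0.0302]
  body [ 0.0081 -0.0481] [0.0401 0.0048]
white [ 0.0329 -0.2591] [0.0318 0.0284]
  body [ 0.0074 -0.2846] [ 0.0592 -0.2326]
```

Call:
move_arm:
  steps:
    - {"z": -1, "wz": 0.5}
    - {"z": -1, "wz": 0.5}
    - {"z": -1, "wz": 0.5}
    - {"wz": 1}
    - {"wz": 1}
    - {"wz": 1}

```text
invalid input at $.steps[0]: expected keys x, y, z, wx, wy, wz, fingers
```

```bash
cat >> h.py <<'E'
def Rtool(fwd,tilt):
    "tool x along horizontal fwd when pointing down, then turned by tilt (rad) about tool y"
    f=np.array([fwd[0],fwd[1],0.])/np.hypot(*fwd[:2]); z=np.array([0,0,-1.]); M=np.c_[f,np.cross(z,f),z]
    return R.from_matrix(M)*R.from_rotvec([0,tilt,0])
def plan(segs,start=None,fing=0):
    "segs: list of (tcp,R); prints rows in move units, 8 per call"
    o=ctrl.get_obs(); p,q=start or (o['position'],R.from_quat(o['tool_rot'])); print('from',p.round(4),'t',o['time'].__round__(2)); k=0
    for P,Q in segs:
        P=np.asarray(P,float); w=(q.inv()*Q).as_rotvec(); L=np.linalg.norm(P-p); n=max(int(np.ceil(max(L/.0245,abs(w).max()/.078))),1)
        print(f'--seg n={n} L={L:.3f} w={w.round(3)}')
        for i in range(n):
            qi=q*R.from_rotvec(w*i/n); s=qi.inv().apply((P-p)/n)/.025; r=w/n/.08
            print('{"x":%.2f,"y":%.2f,"z":%.2f,"wx":%.2f,"wy":%.2f,"wz":%.2f,"fingers":%g}'%(*s,*r,fing),end=',\n' if k%8<7 else ' ##\n'); k+=1
        p,q=P,Q
BL=dict(base=np.array([.6327,.0539]),a=np.array([-.9651,.2619]),g=.115,r=.0265,goal=np.array([.6284,.0593]))
FL=dict(base=np.array([.6219,-.1637]),a=np.array([-.9924,.1229]),g=.100,r=.025,goal=np.array([.6064,-.1782]))
def grasp(b,dz=0,tilt=np.pi/4):
    Q=Rtool(-b['a'],tilt); G=np.r_[b['base']+b['a']*b['g'],.018+b['r']+dz]; return G+.019*Q.as_matrix()[:,2],Q
def stand(b,h=0,goal=None,tilt=-np.pi/4):
    Q=Rtool(-b['a'],tilt); G=np.r_[b['goal'] if goal is None else goal,.018+b['g']+h]; return G+.019*Q.as_matrix()[:,2],Q
E
python3 - <<'E'
from h import *
o=ctrl.get_obs(); P=o['position']; b=BL
g,Q=grasp(b,.002); print('grasp',g,'hover z .15')
plan([((.36,-.28,.30),Rtool((1,0),0)),(g+[0,0,.14],Q)])
E
```

```text
grasp [0.53467958 0.08049988 0.03306497] hover z .15
from [ 0.2421 -0.6028  0.2307] t 0.1
--seg n=15 L=0.351 w=[-0.001  0.     0.382]
{"x":0.61,"y":-0.68,"z":-0.18,"wx":-0.00,"wy":0.00,"wz":0.32,"fingers":0},
{"x":0.60,"y":-0.70,"z":-0.18,"wx":-0.00,"wy":0.00,"wz":0.32,"fingers":0},
{"x":0.58,"y":-0.71,"z":-0.18,"wx":-0.00,"wy":0.00,"wz":0.32,"fingers":0},
{"x":0.56,"y":-0.73,"z":-0.18,"wx":-0.00,"wy":0.00,"wz":0.32,"fingers":0},
{"x":0.54,"y":-0.74,"z":-0.18,"wx":-0.00,"wy":0.00,"wz":0.32,"fingers":0},
{"x":0.52,"y":-0.75,"z":-0.18,"wx":-0.00,"wy":0.00,"wz":0.32,"fingers":0},
{"x":0.50,"y":-0.77,"z":-0.18,"wx":-0.00,"wy":0.00,"wz":0.32,"fingers":0},
{"x":0.48,"y":-0.78,"z":-0.18,"wx":-0.00,"wy":0.00,"wz":0.32,"fingers":0} ##
{"x":0.46,"y":-0.79,"z":-0.18,"wx":-0.00,"wy":0.00,"wz":0.32,"fingers":0},
{"x":0.44,"y":-0.80,"z":-0.18,"wx":-0.00,"wy":0.00,"wz":0.32,"fingers":0},
{"x":0.42,"y":-0.81,"z":-0.18,"wx":-0.00,"wy":0.00,"wz":0.32,"fingers":0},
{"x":0.40,"y":-0.82,"z":-0.18,"wx":-0.00,"wy":0.00,"wz":0.32,"fingers":0},
{"x":0.38,"y":-0.83,"z":-0.18,"wx":-0.00,"wy":0.00,"wz":0.32,"fi
[... 845 characters left out ...]
.54,"wz":0.17,"fingers":0} ##
{"x":0.16,"y":-0.85,"z":0.35,"wx":-0.07,"wy":0.54,"wz":0.17,"fingers":0},
{"x":0.13,"y":-0.86,"z":0.35,"wx":-0.07,"wy":0.54,"wz":0.17,"fingers":0},
{"x":0.10,"y":-0.86,"z":0.35,"wx":-0.07,"wy":0.54,"wz":0.17,"fingers":0},
{"x":0.08,"y":-0.86,"z":0.35,"wx":-0.07,"wy":0.54,"wz":0.17,"fingers":0},
{"x":0.05,"y":-0.87,"z":0.34,"wx":-0.07,"wy":0.54,"wz":0.17,"fingers":0},
{"x":0.02,"y":-0.87,"z":0.34,"wx":-0.07,"wy":0.54,"wz":0.17,"fingers":0},
{"x":-0.00,"y":-0.87,"z":0.34,"wx":-0.07,"wy":0.54,"wz":0.17,"fingers":0},
{"x":-0.03,"y":-0.87,"z":0.33,"wx":-0.07,"wy":0.54,"wz":0.17,"fingers":0} ##
{"x":-0.06,"y":-0.87,"z":0.32,"wx":-0.07,"wy":0.54,"wz":0.17,"fingers":0},
```

Call:
move_arm:
  steps:
    - {"x": 0.6, "y": -0.7, "z": -0.2, "wx": 0, "wy": 0, "wz": 0.32, "fingers": 0}
    - {"x": 0.6, "y": -0.7, "z": -0.2, "wx": 0, "wy": 0, "wz": 0.32, "fingers": 0}
    - {"x": 0.6, "y": -0.7, "z": -0.2, "wx": 0, "wy": 0, "wz": 0.32, "fingers": 0}
    - {"x": 0.55, "y": -0.75, "z": -0.2, "wx": 0, "wy": 0, "wz": 0.32, "fingers": 0}
    - {"x": 0.55, "y": -0.75, "z": -0.2, "wx": 0, "wy": 0, "wz": 0.32, "fingers": 0}
    - {"x": 0.5, "y": -0.75, "z": -0.2, "wx": 0, "wy": 0, "wz": 0.32, "fingers": 0}
    - {"x": 0.5, "y": -0.75, "z": -0.2, "wx": 0, "wy": 0, "wz": 0.32, "fingers": 0}
    - {"x": 0.5, "y": -0.8, "z": -0.2, "wx": 0, "wy": 0, "wz": 0.32, "fingers": 0}

```text
time: 0.9
position: [0.3052, -0.429, 0.2712]
tool_rot: [0.996, 0.088, -0.0, -0.0]
ft_force: [0.6, 0.3, 0.3]
grip_width: 0.0857
grasp_force: 0.0
```

Call:
move_arm:
  steps:
    - {"x": 0.45, "y": -0.8, "z": -0.2, "wx": 0, "wy": 0, "wz": 0.32, "fingers": 0}
    - {"x": 0.45, "y": -0.8, "z": -0.2, "wx": 0, "wy": 0, "wz": 0.32, "fingers": 0}
    - {"x": 0.4, "y": -0.8, "z": -0.2, "wx": 0, "wy": 0, "wz": 0.32, "fingers": 0}
    - {"x": 0.4, "y": -0.8, "z": -0.2, "wx": 0, "wy": 0, "wz": 0.32, "fingers": 0}
    - {"x": 0.4, "y": -0.85, "z": -0.2, "wx": 0, "wy": 0, "wz": 0.32, "fingers": 0}
    - {"x": 0.35, "y": -0.85, "z": -0.2, "wx": 0, "wy": 0, "wz": 0.32, "fingers": 0}
    - {"x": 0.35, "y": -0.85, "z": -0.2, "wx": 0, "wy": 0, "wz": 0.32, "fingers": 0}
    - {"x": 0.4, "y": -0.8, "z": 0, "wx": 0, "wy": 0, "wz": 0.2, "fingers": 0}

```text
time: 1.7
position: [0.3707, -0.2589, 0.3067]
tool_rot: [1.0, -0.01, 0.0, 0.0]
ft_force: [1.2, 0.4, 0.0]
grip_width: 0.0859
grasp_force: 0.0
```

```bash
python3 - <<'E'
from h import *
o=ctrl.get_obs(); print(o['qpos'],o['tool_rot'],np.hypot(*o['position'][:2]))
g,Q=grasp(BL,.002)
plan([(g+[0,0,.14],Q)])
E
```

```text
[-6.76738559e-01  1.17574535e-01  1.92713023e+00  5.16741877e-05
  1.09647157e+00  9.13344373e-01] [ 9.99953368e-01 -9.65494824e-03  1.77754573e-04  1.10728487e-04] 0.4521804807006163
from [ 0.3707 -0.2589  0.3067] t 1.7
--seg n=17 L=0.400 w=[-0.096  0.781  0.233]
{"x":0.37,"y":-0.81,"z":0.31,"wx":-0.07,"wy":0.57,"wz":0.17,"fingers":0},
{"x":0.34,"y":-0.81,"z":0.33,"wx":-0.07,"wy":0.57,"wz":0.17,"fingers":0},
{"x":0.32,"y":-0.82,"z":0.34,"wx":-0.07,"wy":0.57,"wz":0.17,"fingers":0},
{"x":0.29,"y":-0.83,"z":0.35,"wx":-0.07,"wy":0.57,"wz":0.17,"fingers":0},
{"x":0.26,"y":-0.83,"z":0.35,"wx":-0.07,"wy":0.57,"wz":0.17,"fingers":0},
{"x":0.24,"y":-0.84,"z":0.36,"wx":-0.07,"wy":0.57,"wz":0.17,"fingers":0},
{"x":0.21,"y":-0.84,"z":0.37,"wx":-0.07,"wy":0.57,"wz":0.17,"fingers":0},
{"x":0.18,"y":-0.85,"z":0.37,"wx":-0.07,"wy":0.57,"wz":0.17,"fingers":0} ##
{"x":0.15,"y":-0.85,"z":0.37,"wx":-0.07,"wy":0.57,"wz":0.17,"fingers":0},
{"x":0.12,"y":-0.85,"z":0.37,"wx":-0.07,"wy":0.57,"wz":0.17,"fingers":0},
{"x":0.09,"y":-0.86,"z":0.37,"wx":-0.07,"wy":0.57,"wz":0.17,"fingers":0},
{"x":0.06,"y":-0.86,"z":0.37,"wx":-0.07,"wy":0.57,"wz":0.17,"fingers":0},
{"x":0.03,"y":-0.86,"z":0.37,"wx":-0.07,"wy":0.57,"wz":0.17,"fingers":0},
{"x":0.01,"y":-0.87,"z":0.37,"wx":-0.07,"wy":0.57,"wz":0.17,"fingers":0},
{"x":-0.02,"y":-0.87,"z":0.36,"wx":-0.07,"wy":0.57,"wz":0.17,"fingers":0},
{"x":-0.05,"y":-0.87,"z":0.35,"wx":-0.07,"wy":0.57,"wz":0.17,"fingers":0} ##
{"x":-0.08,"y":-0.87,"z":0.35,"wx":-0.07,"wy":0.57,"wz":0.17,"fingers":0},
```

Call:
move_arm:
  steps:
    - {"x": 0.35, "y": -0.8, "z": 0.1, "wx": -0.07, "wy": 0.57, "wz": 0.17, "fingers": 0}
    - {"x": 0.35, "y": -0.8, "z": 0.1, "wx": -0.07, "wy": 0.57, "wz": 0.17, "fingers": 0}
    - {"x": 0.3, "y": -0.8, "z": 0.1, "wx": -0.07, "wy": 0.57, "wz": 0.17, "fingers": 0}
    - {"x": 0.3, "y": -0.8, "z": 0.1, "wx": -0.07, "wy": 0.57, "wz": 0.17, "fingers": 0}
    - {"x": 0.25, "y": -0.85, "z": 0.1, "wx": -0.07, "wy": 0.57, "wz": 0.17, "fingers": 0}
    - {"x": 0.25, "y": -0.85, "z": 0.1, "wx": -0.07, "wy": 0.57, "wz": 0.17, "fingers": 0}
    - {"x": 0.2, "y": -0.85, "z": 0.1, "wx": -0.07, "wy": 0.57, "wz": 0.17, "fingers": 0}
    - {"x": 0.2, "y": -0.85, "z": 0.1, "wx": -0.07, "wy": 0.57, "wz": 0.17, "fingers": 0}

```text
time: 2.5
position: [0.439, -0.0982, 0.2919]
tool_rot: [0.981, -0.063, 0.182, 0.024]
ft_force: [-0.4, -0.3, 0.2]
grip_width: 0.0852
grasp_force: 0.0
```

```bash
python3 - <<'E'
from h import *
from scipy.optimize import least_squares
o=ctrl.get_obs(); print(o['qpos'],o['position'],R.from_quat(o['tool_rot']).as_matrix().round(3))
q0=[-1.23559008,.480780548,1.5968067,0,1.06512168,-.0466155];q1=[-.676738559,.117574535,1.92713023,0,1.09647157,.913344373]
D=[(q0,[0.2420815,-0.60283297,0.23073072]),(q1,[.3707,-.2589,.3067]),(list(o['qpos']),o['position'])]
Rz=lambda a:R.from_euler('z',a).as_matrix();Ry=lambda a:R.from_euler('y',a).as_matrix()
def fk(q,k):
    d1,a1,L2,e,L3,Lt=k
    M=Rz(q[0]); p=np.array([0,0,d1])+M@[a1,0,0]; M=M@Ry(q[1]); p=p+M@[0,0,L2]; M=M@Ry(q[2]); p=p+M@[e,0,L3]; M=M@Rz(q[3])@Ry(q[4]); p=p+M@[0,0,Lt]; return p,M@Rz(q[5])
for s in(1,-1):
  f=lambda k:np.concatenate([fk(q[:3]+[s*q[3]]+q[4:],k)[0]-p for q,p in D]+[.002*(k-[.3,0,.6,0,.5,.3])])
  r=least_squares(f,[.3,0,.6,0,.5,.3]); print(s,r.x,abs(r.fun[:9]).max())
print(fk(D[2][0],r.x)[1].round(3))
E
```

```text
[-0.32689165 -0.06175055  2.22350117  0.08245653  0.61520386  1.31445104] [ 0.43901603 -0.09820029  0.29185115] [[ 0.926 -0.133  0.354]
 [-0.116 -0.991 -0.07 ]
 [ 0.36   0.024 -0.933]]
1 [ 1.63008673 -0.3303402   0.68198688  0.7860863   1.19331476  0.74863389] 0.02957058154189221
-1 [-2.52886029  0.71644644  0.41378733 -1.60058831 -1.17803025 -0.44553437] 0.02653348702606312
[[ 0.133  0.926  0.354]
 [ 0.991 -0.116 -0.07 ]
 [-0.024  0.36  -0.933]]
```

```bash
cat >> h.py <<'E'
from scipy.optimize import least_squares
Rz=lambda a:R.from_euler('z',a).as_matrix();Ry=lambda a:R.from_euler('y',a).as_matrix()
def fk(q,k):
    d1,a1,L2,e,L3,Lt,b=k
    M=Rz(q[0]); p=np.array([0,0,d1])+M@[a1,b,0]; M=M@Ry(q[1]); p=p+M@[0,0,L2]; M=M@Ry(q[2]); p=p+M@[e,0,L3]; M=M@Rz(q[3])@Ry(q[4]); p=p+M@[0,0,Lt]; return p,M@Rz(q[5])@Rz(-np.pi/2)
DATA=[([-1.23559008,.480780548,1.5968067,0,1.06512168,-.0466155],[0.2420815,-0.60283297,0.23073072]),([-.676738559,.117574535,1.92713023,0,1.09647157,.913344373],[.3707,-.2589,.3067]),
([-0.32689165,-0.06175055,2.22350117,0.08245653,0.61520386,1.31445104],[0.43901603,-0.09820029,0.29185115])]
LO=np.array([-2.75,-.82,.23,-1.56,.09,-2.92]);HI=np.array([2.75,2.05,2.67,4.7,2.69,2.92])
def fit(w=.001):
    k0=np.array([.3,0,.6,0,.5,.3,.03]); f=lambda k:np.concatenate([fk(q,k)[0]-p for q,p in DATA]+[w*(k-k0)]); r=least_squares(f,k0); return r.x,abs(r.fun[:-7]).max()
def ik(P,Q,k,q0):
    f=lambda q:np.r_[(fk(q,k)[0]-P)*5,(R.from_matrix(fk(q,k)[1]).inv()*Q).as_rotvec()]
    r=least_squares(f,np.clip(q0,LO+.01,HI-.01),bounds=(LO,HI)); return r.x,abs(r.fun).max()
E
python3 - <<'E'
from h import *
np.set_printoptions(precision=3,suppress=True)
o=ctrl.get_obs(); DD=list(o['qpos'])
for w in(.001,.0001):
  k,e=fit(w); print(k,e)
  print(fk(DD,k)[1]-R.from_quat(o['tool_rot']).as_matrix())
  for t in(45,30,15,0):
    t=np.radians(t); P,Q=grasp(BL,.002,t)
    for q0 in(DD,): print(int(np.degrees(t)+.5),'g',*ik(P,Q,k,q0),'hover',*ik(P+[0,0,.1],Q,k,q0))
    P,Q=stand(BL,0.005,tilt=t-np.pi/2); print('   s',*ik(P,Q,k,[.1,.6,1,0,2.2,1.6]))
E
```

```text
[0.317 0.    0.597 0.032 0.444 0.371 0.03 ] 7.538920641231295e-06
[[-1.851  0.266 -0.   ]
 [ 0.232  1.982 -0.   ]
 [-0.72  -0.047  0.   ]]
45 g [ 0.468  0.643  2.233 -1.56   0.538  0.743] 0.23805081720358295 hover [ 0.426  0.41   2.307 -1.56   0.483  0.626] 0.16775176397473815
   s [-0.042  0.997  1.106  0.162  1.808 -1.373] 9.099332398676552e-12
30 g [ 0.287  0.587  2.253 -1.56   0.273  0.521] 0.12918362290439453 hover [ 0.275  0.377  2.323 -1.56   0.26   0.473] 0.01786687007360874
   s [-0.055  1.16   0.909  0.211  2.1   -1.357] 3.813028226495874e-09
15 g [ 0.176  0.579  2.22  -0.818  0.152 -0.331] 5.551115123125783e-16 hover [ 0.176  0.378  2.161 -0.303  0.38  -0.861] 2.48801673707888e-12
   s [-0.063  1.32   0.736  0.282  2.37  -1.313] 4.589661983800397e-12
0 g [ 0.102  0.613  2.031  0.     0.497 -1.204] 1.4339420620936588e-14 hover [ 0.102  0.449  1.974 -0.     0.719 -1.204] 3.09902041011281e-10
   s [-0.065  1.465  0.606  0.399  2.606 -1.223] 1.7354221532039915e-09
[0.317 0.    0.597 0.032 0.444 0.371 0.03 ] 7.012027134989385e-06
[[-1.851  0.266 -0.   ]
 [ 0.232  1.982 -0.   ]

[... 172 characters left out ...]
.042  0.997  1.106  0.162  1.808 -1.373] 9.117949451020735e-12
30 g [ 0.287  0.587  2.253 -1.56   0.273  0.521] 0.129160348910484 hover [ 0.275  0.377  2.323 -1.56   0.26   0.473] 0.0178589108464304
   s [-0.055  1.16   0.909  0.211  2.1   -1.357] 3.830821770911541e-09
15 g [ 0.176  0.579  2.22  -0.818  0.152 -0.331] 1.6653345369377348e-15 hover [ 0.176  0.379  2.161 -0.303  0.38  -0.861] 2.4947821586351893e-12
   s [-0.063  1.32   0.736  0.282  2.37  -1.313] 4.719002966169228e-12
0 g [ 0.102  0.613  2.031  0.     0.497 -1.204] 1.3837722827359183e-14 hover [ 0.102  0.449  1.974 -0.     0.719 -1.204] 3.101279851174023e-10
   s [-0.065  1.465  0.606  0.399  2.606 -1.223] 1.7729992890513913e-09
```

```bash
sed -i 's/Rz(-np.pi\/2)$/Rz(np.pi\/2)/' h.py; cat >> h.py <<'E'
VM=np.array([1.89,1.89,2.39,3.01,3.01,3.01])*.7
def check(segs):
    o=ctrl.get_obs(); p,q=o['position'],R.from_quat(o['tool_rot']); k,_=fit(); j=o['qpos']; print('model err',abs(fk(j,k)[0]-p).max())
    for P,Q in segs:
        P=np.asarray(P,float); w=(q.inv()*Q).as_rotvec(); L=np.linalg.norm(P-p); n=max(int(np.ceil(max(L/.0245,abs(w).max()/.078))),1); mv=0;me=0
        for i in range(1,n+1):
            a,e=ik(p+(P-p)*i/n,q*R.from_rotvec(w*i/n),k,j); mv=max(mv,(abs(a-j)/.1/VM).max()); me=max(me,e); j=a
        print('n',n,'q',j.round(2),'speed/limit %.2f err %.4f'%(mv,me)); p,q=P,Q
BL['g']=.111; FL['g']=.098
E
python3 - <<'E'
from h import *
for T in(15,10,5):
    t=np.radians(T); g,Q=grasp(BL,.002,t); s,S=stand(BL,.01,tilt=t-np.pi/2); z=np.array([0,0,1.])
    print(T); check([(g+.1*z,Q),(g,Q),(g+.10*z,Q),(s,S),(s+.08*z,S),(s+.12*z-[.1,0,0],Rtool((1,0),0))])
E
```

```text
15
model err 5.0746205255691734e-06
n 11 q [ 0.17  0.38  2.15 -0.3   0.38  2.27] speed/limit 0.48 err 0.0000
n 5 q [ 0.17  0.58  2.21 -0.79  0.16  2.78] speed/limit 0.88 err 0.0000
n 5 q [ 0.17  0.38  2.15 -0.3   0.38  2.27] speed/limit 0.88 err 0.0000
n 21 q [-0.06  1.32  0.74  0.28  2.37  1.83] speed/limit 0.74 err 0.0000
n 4 q [-0.06  1.23  0.76  0.31  2.44  1.86] speed/limit 0.18 err 0.0000
n 17 q [0.07 0.27 1.88 0.   1.   1.64] speed/limit 0.44 err 0.0000
10
model err 5.0746205255691734e-06
n 11 q [ 0.15  0.4   2.09 -0.15  0.49  2.1 ] speed/limit 0.49 err 0.0000
n 5 q [ 0.15  0.58  2.15 -0.28  0.26  2.25] speed/limit 0.30 err 0.0000
n 5 q [ 0.15  0.4   2.09 -0.15  0.49  2.1 ] speed/limit 0.30 err 0.0000
n 21 q [-0.06  1.37  0.69  0.31  2.45  1.85] speed/limit 0.50 err 0.0000
n 4 q [-0.06  1.27  0.72  0.34  2.51  1.89] speed/limit 0.19 err 0.0000
n 18 q [0.07 0.26 1.87 0.   1.   1.64] speed/limit 0.44 err 0.0000
5
model err 5.0746205255691734e-06
n 11 q [ 0.12  0.42  2.03 -0.06  0.61  2.  ] speed/limit 0.50 err 0.0000
n 5 q [ 0.12  0.6   2.09 -0.09  0.38  2.04] speed/limit 0.28 err 0.0000
n 5 q [ 0.12  0.42  2.03 -0.06  0.61  2.  ] speed/limit 0.28 err 0.0000
n 21 q [-0.07  1.42  0.64  0.35  2.53  1.88] speed/limit 0.49 err 0.0000
n 4 q [-0.07  1.32  0.69  0.38  2.58  1.92] speed/limit 0.20 err 0.0000
n 19 q [0.07 0.26 1.87 0.   1.01 1.64] speed/limit 0.44 err 0.0000
```

```bash
python3 - <<'E'
from h import *
t=np.radians(10); g,Q=grasp(BL,-.003,t); z=np.array([0,0,1.]); print(g)
plan([(g+.08*z,Q),(g,Q)])
E
```

```text
[0.52875805 0.08210681 0.02278865]
from [ 0.439  -0.0982  0.2919] t 2.5
--seg n=12 L=0.276 w=[-0.012 -0.195  0.133]
{"x":-0.02,"y":-0.65,"z":0.65,"wx":-0.01,"wy":-0.20,"wz":0.14,"fingers":0},
{"x":-0.02,"y":-0.65,"z":0.65,"wx":-0.01,"wy":-0.20,"wz":0.14,"fingers":0},
{"x":-0.01,"y":-0.65,"z":0.65,"wx":-0.01,"wy":-0.20,"wz":0.14,"fingers":0},
{"x":-0.01,"y":-0.65,"z":0.65,"wx":-0.01,"wy":-0.20,"wz":0.14,"fingers":0},
{"x":-0.01,"y":-0.65,"z":0.65,"wx":-0.01,"wy":-0.20,"wz":0.14,"fingers":0},
{"x":-0.00,"y":-0.65,"z":0.65,"wx":-0.01,"wy":-0.20,"wz":0.14,"fingers":0},
{"x":0.00,"y":-0.65,"z":0.65,"wx":-0.01,"wy":-0.20,"wz":0.14,"fingers":0},
{"x":0.00,"y":-0.65,"z":0.65,"wx":-0.01,"wy":-0.20,"wz":0.14,"fingers":0} ##
{"x":0.01,"y":-0.66,"z":0.65,"wx":-0.01,"wy":-0.20,"wz":0.14,"fingers":0},
{"x":0.01,"y":-0.66,"z":0.65,"wx":-0.01,"wy":-0.20,"wz":0.14,"fingers":0},
{"x":0.01,"y":-0.66,"z":0.65,"wx":-0.01,"wy":-0.20,"wz":0.14,"fingers":0},
{"x":0.02,"y":-0.66,"z":0.64,"wx":-0.01,"wy":-0.20,"wz":0.14,"fingers":0},
--seg n=4 L=0.080 w=[0. 0. 0.]
{"x":-0.14,"y":0.00,"z":0.79,"wx":0.00,"wy":0.00,"wz":0.00,"fingers":0},
{"x":-0.14,"y":0.00,"z":0.79,"wx":0.00,"wy":0.00,"wz":0.00,"fingers":0},
{"x":-0.14,"y":0.00,"z":0.79,"wx":0.00,"wy":0.00,"wz":0.00,"fingers":0},
{"x":-0.14,"y":0.00,"z":0.79,"wx":0.00,"wy":0.00,"wz":0.00,"fingers":0} ##
```

Call:
move_arm:
  steps:
    - {"x": 0, "y": -0.65, "z": 0.65, "wx": -0.01, "wy": -0.2, "wz": 0.14, "fingers": 0}
    - {"x": 0, "y": -0.65, "z": 0.65, "wx": -0.01, "wy": -0.2, "wz": 0.14, "fingers": 0}
    - {"x": 0, "y": -0.65, "z": 0.65, "wx": -0.01, "wy": -0.2, "wz": 0.14, "fingers": 0}
    - {"x": 0, "y": -0.65, "z": 0.65, "wx": -0.01, "wy": -0.2, "wz": 0.14, "fingers": 0}
    - {"x": 0, "y": -0.65, "z": 0.65, "wx": -0.01, "wy": -0.2, "wz": 0.14, "fingers": 0}
    - {"x": 0, "y": -0.65, "z": 0.65, "wx": -0.01, "wy": -0.2, "wz": 0.14, "fingers": 0}
    - {"x": 0, "y": -0.65, "z": 0.65, "wx": -0.01, "wy": -0.2, "wz": 0.14, "fingers": 0}
    - {"x": 0, "y": -0.65, "z": 0.65, "wx": -0.01, "wy": -0.2, "wz": 0.14, "fingers": 0}

```text
time: 3.3
position: [0.5001, 0.0214, 0.1656]
tool_rot: [0.987, -0.109, 0.118, 0.015]
ft_force: [-0.1, 0.1, -0.5]
grip_width: 0.0853
grasp_force: 0.0
```

Call:
move_arm:
  steps:
    - {"x": 0, "y": -0.65, "z": 0.65, "wx": -0.01, "wy": -0.2, "wz": 0.14, "fingers": 0}
    - {"x": 0, "y": -0.65, "z": 0.65, "wx": -0.01, "wy": -0.2, "wz": 0.14, "fingers": 0}
    - {"x": 0, "y": -0.65, "z": 0.65, "wx": -0.01, "wy": -0.2, "wz": 0.14, "fingers": 0}
    - {"x": 0, "y": -0.65, "z": 0.65, "wx": -0.01, "wy": -0.2, "wz": 0.14, "fingers": 0}
    - {"x": 0, "y": 0, "z": 0, "wx": 0, "wy": 0, "wz": 0, "fingers": 0}

```text
time: 3.8
position: [0.5289, 0.0817, 0.1011]
tool_rot: [0.988, -0.131, 0.086, 0.01]
ft_force: [0.3, -0.9, 0.1]
grip_width: 0.0854
grasp_force: 0.0
```

```bash
python3 - <<'E'
from h import *
t=np.radians(10); g,Q=grasp(BL,-.003,t); print(g,ctrl.get_obs()['qpos'])
plan([(g,Q)])
p,d=imaging.grab_frame('scene'); p2,d2=imaging.grab_frame('top')
cv2.imwrite('pics/s1.png',np.vstack([cv2.resize(p[130:330,180:500],(640,400)),p2[100:200,180:500].repeat(2,0).repeat(2,1)])[...,::-1])
E
```

```text
[0.52875805 0.08210681 0.02278865] [ 0.14275338  0.44608849  2.11074514 -0.16027981  0.42911064  2.11807693]
from [0.5289 0.0817 0.1011] t 3.8
--seg n=4 L=0.078 w=[-0.002  0.001  0.001]
{"x":-0.14,"y":-0.00,"z":0.77,"wx":-0.01,"wy":0.00,"wz":0.00,"fingers":0},
{"x":-0.14,"y":-0.00,"z":0.77,"wx":-0.01,"wy":0.00,"wz":0.00,"fingers":0},
{"x":-0.14,"y":-0.00,"z":0.77,"wx":-0.01,"wy":0.00,"wz":0.00,"fingers":0},
{"x":-0.14,"y":-0.00,"z":0.77,"wx":-0.01,"wy":0.00,"wz":0.00,"fingers":0},
```

View pics/s1.png

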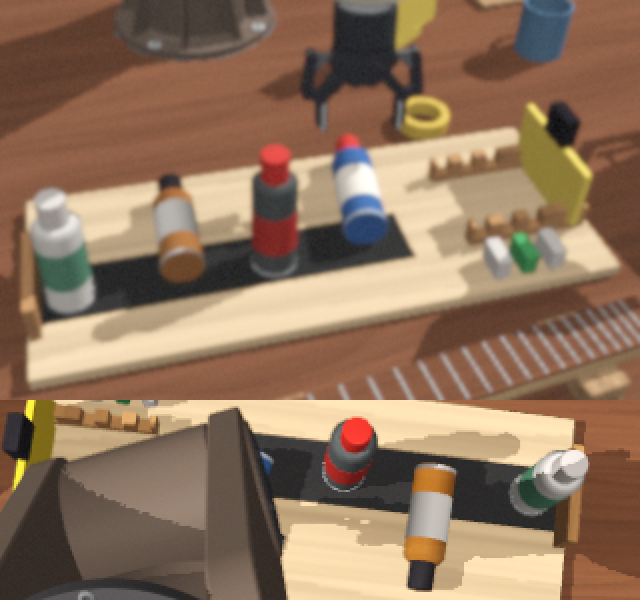

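The gripper hovers with its fingers at (322,120) and (402,120), either side of the blue can's line (345,150), clear of the tape at (425,117) and the grey can. I'll descend and grip.

Call:
move_arm:
  steps:
    - {"x": -0.14, "y": 0, "z": 0.77, "wx": 0, "wy": 0, "wz": 0, "fingers": 0}
    - {"x": -0.14, "y": 0, "z": 0.77, "wx": 0, "wy": 0, "wz": 0, "fingers": 0}
    - {"x": -0.14, "y": 0, "z": 0.77, "wx": 0, "wy": 0, "wz": 0, "fingers": 0}
    - {"x": -0.14, "y": 0, "z": 0.77, "wx": 0, "wy": 0, "wz": 0, "fingers": 0}
    - {"x": 0, "y": 0, "z": 0, "wx": 0, "wy": 0, "wz": 0, "fingers": 0}
  grip_force: 40

```text
time: 4.4
position: [0.5271, 0.08, 0.0235]
tool_rot: [0.988, -0.132, 0.086, 0.011]
ft_force: [-0.7, -0.3, 0.7]
grip_width: 0.0857
grasp_force: 0.0
```

Call:
move_arm:
  steps:
    - {"x": 0, "y": 0, "z": 0, "wx": 0, "wy": 0, "wz": 0, "fingers": 0.3}
    - {"x": 0, "y": 0, "z": 0, "wx": 0, "wy": 0, "wz": 0, "fingers": 0.6}
    - {"x": 0, "y": 0, "z": 0, "wx": 0, "wy": 0, "wz": 0, "fingers": 1}
    - {"x": 0, "y": 0, "z": 0, "wx": 0, "wy": 0, "wz": 0, "fingers": 1}
    - {"x": 0, "y": 0, "z": 0, "wx": 0, "wy": 0, "wz": 0, "fingers": 1}
    - {"x": 0, "y": 0, "z": 0, "wx": 0, "wy": 0, "wz": 0, "fingers": 1}
  grip_force: 40

```text
time: 5.0
position: [0.5291, 0.0807, 0.0261]
tool_rot: [0.987, -0.132, 0.088, 0.01]
ft_force: [-3.3, -2.3, 11.9]
grip_width: 0.0517
grasp_force: 39.4
```

```bash
python3 - <<'E'
from h import *
t=np.radians(10); o=ctrl.get_obs(); p=o['position']; Q=R.from_quat(o['tool_rot']);z=np.array([0,0,1.])
y=Q.as_matrix()[:,1]; print('tool y',y, Q.as_matrix()[:,2])
S=Q*R.from_rotvec([0,-np.pi/2,0]); s,_=stand(BL,.025,tilt=t-np.pi/2)
seg=[(p+.09*z,Q),(s,S)]; check(seg); plan(seg,fing=1)
E
```

```text
tool y [-0.26173196 -0.9651353  -0.00319976] [ 0.17125195 -0.04317803 -0.98428067]
model err 0.0005330968160679461
n 4 q [ 0.14  0.42  2.1  -0.15  0.46  2.11] speed/limit 0.34 err 0.0000
n 21 q [-0.06  1.35  0.7   0.32  2.46  1.85] speed/limit 0.52 err 0.0000
from [0.5291 0.0807 0.0261] t 5.0
--seg n=4 L=0.090 w=[0. 0. 0.]
{"x":0.16,"y":-0.00,"z":-0.89,"wx":0.00,"wy":0.00,"wz":0.00,"fingers":1},
{"x":0.16,"y":-0.00,"z":-0.89,"wx":0.00,"wy":0.00,"wz":0.00,"fingers":1},
{"x":0.16,"y":-0.00,"z":-0.89,"wx":0.00,"wy":0.00,"wz":0.00,"fingers":1},
{"x":0.16,"y":-0.00,"z":-0.89,"wx":0.00,"wy":0.00,"wz":0.00,"fingers":1},
--seg n=21 L=0.090 w=[ 0.    -1.571  0.   ]
{"x":0.17,"y":-0.01,"z":-0.04,"wx":0.00,"wy":-0.93,"wz":0.00,"fingers":1},
{"x":0.16,"y":-0.01,"z":-0.05,"wx":0.00,"wy":-0.93,"wz":0.00,"fingers":1},
{"x":0.16,"y":-0.01,"z":-0.06,"wx":0.00,"wy":-0.93,"wz":0.00,"fingers":1},
{"x":0.15,"y":-0.01,"z":-0.07,"wx":0.00,"wy":-0.93,"wz":0.00,"fingers":1} ##
{"x":0.15,"y":-0.01,"z":-0.08,"wx":0.00,"wy":-0.93,"wz":0.00,"fingers":1},
{"x":0.14,"y":-0.01,"z":-0.10,"wx":0.00,"wy":-0.93,"wz":0.
[... 447 characters left out ...]
:0.00,"fingers":1} ##
{"x":0.08,"y":-0.01,"z":-0.15,"wx":0.00,"wy":-0.93,"wz":0.00,"fingers":1},
{"x":0.06,"y":-0.01,"z":-0.16,"wx":0.00,"wy":-0.93,"wz":0.00,"fingers":1},
{"x":0.05,"y":-0.01,"z":-0.16,"wx":0.00,"wy":-0.93,"wz":0.00,"fingers":1},
{"x":0.04,"y":-0.01,"z":-0.17,"wx":0.00,"wy":-0.93,"wz":0.00,"fingers":1},
{"x":0.03,"y":-0.01,"z":-0.17,"wx":0.00,"wy":-0.93,"wz":0.00,"fingers":1},
{"x":0.01,"y":-0.01,"z":-0.17,"wx":0.00,"wy":-0.93,"wz":0.00,"fingers":1},
{"x":0.00,"y":-0.01,"z":-0.17,"wx":0.00,"wy":-0.93,"wz":0.00,"fingers":1},
{"x":-0.01,"y":-0.01,"z":-0.17,"wx":0.00,"wy":-0.93,"wz":0.00,"fingers":1} ##
{"x":-0.02,"y":-0.01,"z":-0.17,"wx":0.00,"wy":-0.93,"wz":0.00,"fingers":1},
```

Call:
move_arm:
  steps:
    - {"x": 0.08, "y": 0, "z": -0.5, "wx": 0, "wy": 0, "wz": 0, "fingers": 1}
    - {"x": 0.16, "y": 0, "z": -0.9, "wx": 0, "wy": 0, "wz": 0, "fingers": 1}
    - {"x": 0.16, "y": 0, "z": -0.9, "wx": 0, "wy": 0, "wz": 0, "fingers": 1}
    - {"x": 0.16, "y": 0, "z": -0.9, "wx": 0, "wy": 0, "wz": 0, "fingers": 1}
    - {"x": 0.1, "y": 0, "z": -0.55, "wx": 0, "wy": 0, "wz": 0, "fingers": 1}
    - {"x": 0, "y": 0, "z": 0, "wx": 0, "wy": 0, "wz": 0, "fingers": 1}
  grip_force: 50

```text
time: 5.6
position: [0.5296, 0.0808, 0.1224]
tool_rot: [0.987, -0.132, 0.089, 0.01]
ft_force: [-0.3, -0.5, -1.4]
grip_width: 0.0516
grasp_force: 53.2
```

Call:
move_arm:
  steps:
    - {"x": 0.15, "y": 0, "z": -0.05, "wx": 0, "wy": -0.5, "wz": 0, "fingers": 1}
    - {"x": 0.15, "y": 0, "z": -0.05, "wx": 0, "wy": -0.93, "wz": 0, "fingers": 1}
    - {"x": 0.15, "y": 0, "z": -0.05, "wx": 0, "wy": -0.93, "wz": 0, "fingers": 1}
    - {"x": 0.15, "y": 0, "z": -0.1, "wx": 0, "wy": -0.93, "wz": 0, "fingers": 1}
    - {"x": 0.15, "y": 0, "z": -0.1, "wx": 0, "wy": -0.93, "wz": 0, "fingers": 1}
    - {"x": 0.15, "y": 0, "z": -0.1, "wx": 0, "wy": -0.93, "wz": 0, "fingers": 1}
    - {"x": 0.15, "y": 0, "z": -0.1, "wx": 0, "wy": -0.93, "wz": 0, "fingers": 1}
    - {"x": 0.15, "y": 0, "z": -0.1, "wx": 0, "wy": -0.93, "wz": 0, "fingers": 1}

```text
time: 6.4
position: [0.5584, 0.0723, 0.1338]
tool_rot: [0.973, -0.129, -0.191, -0.027]
ft_force: [-0.3, -0.0, -2.1]
grip_width: 0.0512
grasp_force: 53.2
```

```bash
python3 - <<'E'
from h import *
t=np.radians(10); o=ctrl.get_obs(); p=o['position']; Q=R.from_quat(o['tool_rot'])
s,S=stand(BL,.025,tilt=t-np.pi/2); check([(s,S)]); plan([(s,S)],fing=1); print(o['grip_width'],o['grasp_force'])
p,d=imaging.grab_frame('scene'); p2,d2=imaging.grab_frame('top')
cv2.imwrite('pics/s2.png',np.vstack([cv2.resize(p[100:300,180:500],(640,400)),p2[100:200,180:500].repeat(2,0).repeat(2,1)])[...,::-1])
E
```

```text
model err 0.00023612449750154418
n 13 q [-0.06  1.35  0.7   0.32  2.46  1.86] speed/limit 0.47 err 0.0000
from [0.5584 0.0723 0.1338] t 6.4
--seg n=13 L=0.055 w=[-0.002 -1.008  0.002]
{"x":0.13,"y":-0.02,"z":-0.11,"wx":-0.00,"wy":-0.97,"wz":0.00,"fingers":1},
{"x":0.12,"y":-0.02,"z":-0.12,"wx":-0.00,"wy":-0.97,"wz":0.00,"fingers":1},
{"x":0.11,"y":-0.02,"z":-0.13,"wx":-0.00,"wy":-0.97,"wz":0.00,"fingers":1},
{"x":0.10,"y":-0.02,"z":-0.14,"wx":-0.00,"wy":-0.97,"wz":0.00,"fingers":1},
{"x":0.09,"y":-0.02,"z":-0.14,"wx":-0.00,"wy":-0.97,"wz":0.00,"fingers":1},
{"x":0.08,"y":-0.02,"z":-0.15,"wx":-0.00,"wy":-0.97,"wz":0.00,"fingers":1},
{"x":0.07,"y":-0.02,"z":-0.16,"wx":-0.00,"wy":-0.97,"wz":0.00,"fingers":1},
{"x":0.05,"y":-0.02,"z":-0.16,"wx":-0.00,"wy":-0.97,"wz":0.00,"fingers":1} ##
{"x":0.04,"y":-0.02,"z":-0.16,"wx":-0.00,"wy":-0.97,"wz":0.00,"fingers":1},
{"x":0.03,"y":-0.02,"z":-0.17,"wx":-0.00,"wy":-0.97,"wz":0.00,"fingers":1},
{"x":0.02,"y":-0.02,"z":-0.17,"wx":-0.00,"wy":-0.97,"wz":0.00,"fingers":1},
{"x":0.00,"y":-0.02,"z":-0.17,"wx":-0.00,"wy":-0.97,"wz":0.00,"fingers":1},
{"x":-0.01,"y":-0.02,"z":-0.17,"wx":-0.00,"wy":-0.97,"wz":0.00,"fingers":1},
0.05122075328868446 53.22838752530515
```

View pics/s2.png

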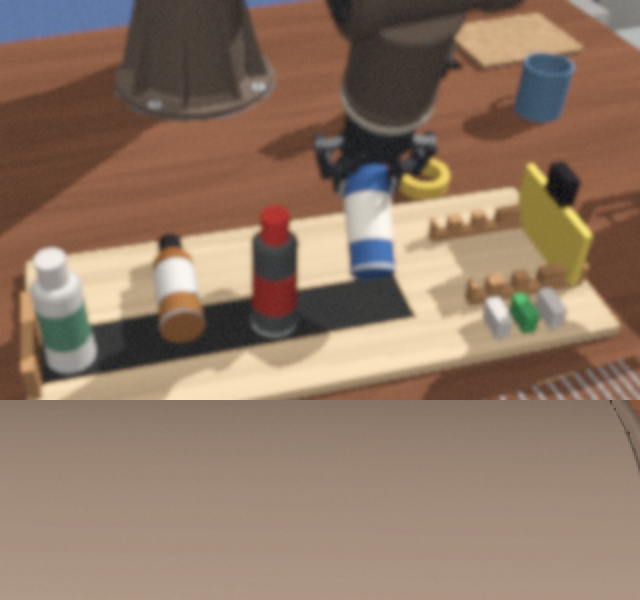

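The blue can (370,225) is held near its cap and tilting up correctly, with neighbours untouched. I'll finish the turn.

Call:
move_arm:
  steps:
    - {"x": 0.13, "y": 0, "z": -0.1, "wx": 0, "wy": -0.97, "wz": 0, "fingers": 1}
    - {"x": 0.12, "y": 0, "z": -0.12, "wx": 0, "wy": -0.97, "wz": 0, "fingers": 1}
    - {"x": 0.12, "y": 0, "z": -0.12, "wx": 0, "wy": -0.97, "wz": 0, "fingers": 1}
    - {"x": 0.1, "y": -0.05, "z": -0.14, "wx": 0, "wy": -0.97, "wz": 0, "fingers": 1}
    - {"x": 0.1, "y": -0.05, "z": -0.14, "wx": 0, "wy": -0.97, "wz": 0, "fingers": 1}
    - {"x": 0.08, "y": -0.05, "z": -0.15, "wx": 0, "wy": -0.97, "wz": 0, "fingers": 1}
    - {"x": 0.07, "y": -0.05, "z": -0.16, "wx": 0, "wy": -0.97, "wz": 0, "fingers": 1}
    - {"x": 0.05, "y": -0.05, "z": -0.16, "wx": 0, "wy": -0.97, "wz": 0, "fingers": 1}

```text
time: 7.3
position: [0.5911, 0.0702, 0.1436]
tool_rot: [0.868, -0.115, -0.478, -0.064]
ft_force: [-0.1, 1.3, -1.5]
grip_width: 0.0518
grasp_force: 53.3
```

Call:
move_arm:
  steps:
    - {"x": 0.04, "y": 0, "z": -0.16, "wx": 0, "wy": -0.97, "wz": 0, "fingers": 1}
    - {"x": 0.03, "y": 0, "z": -0.17, "wx": 0, "wy": -0.97, "wz": 0, "fingers": 1}
    - {"x": 0.02, "y": 0, "z": -0.17, "wx": 0, "wy": -0.97, "wz": 0, "fingers": 1}
    - {"x": 0, "y": 0, "z": -0.17, "wx": 0, "wy": -0.97, "wz": 0, "fingers": 1}
    - {"x": 0, "y": 0, "z": -0.17, "wx": 0, "wy": -0.97, "wz": 0, "fingers": 1}
    - {"x": 0, "y": 0, "z": 0, "wx": 0, "wy": 0, "wz": 0, "fingers": 1}

```text
time: 7.9
position: [0.6097, 0.065, 0.1468]
tool_rot: [0.759, -0.101, -0.638, -0.085]
ft_force: [-0.4, 0.4, -2.5]
grip_width: 0.0514
grasp_force: 53.3
```

```bash
python3 - <<'E'
from h import *
np.set_printoptions(precision=4,suppress=True)
o=ctrl.get_obs(); S0=R.from_quat(o['tool_rot']); t=np.radians(10)
s,S=stand(BL,.0,tilt=t-np.pi/2); plan([(s,S)],fing=1); print(o['grip_width'],o['qpos'],'TCP target',s)
p,d=imaging.grab_frame('scene'); hs=hsv(p).astype(int)
m=blob((hs[...,0]>100)&(hs[...,0]<125)&(hs[...,1]>120),(320,130,410,270)); P=pts('scene',m,d); P=P[P[:,2]<.2]
P=P[(abs(P[:,0]-.63)<.06)]; print(np.percentile(P,[1,50,99],0),len(P))
for a in np.arange(.03,.14,.02):
    q=P[abs(P[:,2]-a)<.01]; 
    if len(q)>8: print('z',a,'y-range',q[:,1].min(),q[:,1].max(),'xmax',np.percentile(q[:,0],95),len(q))
cv2.imwrite('pics/s3.png',cv2.resize(p[100:300,280:500],None,fx=2.5,fy=2.5)[...,::-1])
E
```

```text
from [0.6097 0.065  0.1468] t 7.9
--seg n=1 L=0.021 w=[-0.     0.002  0.001]
{"x":0.84,"y":0.03,"z":0.11,"wx":-0.00,"wy":0.03,"wz":0.01,"fingers":1},
0.05140621208347747 [-0.0636  1.3556  0.6951  0.3189  2.4608  1.8564] TCP target [0.6103 0.0642 0.1257]
[[0.6294 0.0331 0.0521]
 [0.6397 0.0374 0.0601]
 [0.6456 0.0424 0.0694]] 35
z 0.05 y-range 0.03311476539584152 0.042472832205322275 xmax 0.6439991817605708 16
z 0.07 y-range 0.03307892584535488 0.04235822009765139 xmax 0.644810645610758 19
```

View pics/s3.png

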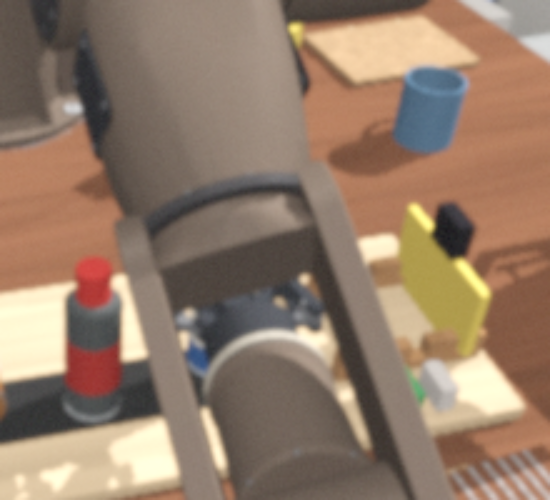

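The can is hidden by the wrist; a bit of its blue base shows at (195,355). I'll lower it by feel.

Call:
move_arm:
  steps:
    - {"x": 0.25, "y": 0, "z": 0.03, "wx": 0, "wy": 0, "wz": 0, "fingers": 1}
    - {"x": 0.25, "y": 0, "z": 0.04, "wx": 0, "wy": 0, "wz": 0, "fingers": 1}
    - {"x": 0.1, "y": 0, "z": 0.02, "wx": 0, "wy": 0, "wz": 0, "fingers": 1}
    - {"x": 0, "y": 0, "z": 0, "wx": 0, "wy": 0, "wz": 0, "fingers": 1}

```text
time: 8.35
position: [0.6112, 0.0647, 0.1353]
tool_rot: [0.76, -0.1, -0.636, -0.086]
ft_force: [0.5, -0.0, -2.0]
grip_width: 0.0515
grasp_force: 53.4
```

Call:
move_arm:
  steps:
    - {"x": 0.08, "y": 0, "z": 0.01, "wx": 0, "wy": 0, "wz": 0, "fingers": 1}
    - {"x": 0, "y": 0, "z": 0, "wx": 0, "wy": 0, "wz": 0, "fingers": 1}

```text
time: 8.55
position: [0.6114, 0.0646, 0.1333]
tool_rot: [0.76, -0.1, -0.636, -0.086]
ft_force: [1.0, -0.3, -1.8]
grip_width: 0.0515
grasp_force: 53.4
```

Call:
move_arm:
  steps:
    - {"x": 0.08, "y": 0, "z": 0.01, "wx": 0, "wy": 0, "wz": 0, "fingers": 1}
    - {"x": 0, "y": 0, "z": 0, "wx": 0, "wy": 0, "wz": 0, "fingers": 1}

```text
time: 8.75
position: [0.6114, 0.0645, 0.1311]
tool_rot: [0.76, -0.1, -0.636, -0.086]
ft_force: [-0.4, 1.2, -2.2]
grip_width: 0.0514
grasp_force: 53.4
```

Call:
move_arm:
  steps:
    - {"x": 0.1, "y": 0, "z": 0.01, "wx": 0, "wy": 0, "wz": 0, "fingers": 1}
    - {"x": 0, "y": 0, "z": 0, "wx": 0, "wy": 0, "wz": 0, "fingers": 1}

```text
time: 8.95
position: [0.6116, 0.0645, 0.1284]
tool_rot: [0.76, -0.1, -0.636, -0.086]
ft_force: [-1.2, 0.1, -1.7]
grip_width: 0.0514
grasp_force: 53.4
```

Call:
move_arm:
  steps:
    - {"x": 0.08, "y": 0, "z": 0.01, "wx": 0, "wy": 0, "wz": 0, "fingers": 1}
    - {"x": 0, "y": 0, "z": 0, "wx": 0, "wy": 0, "wz": 0, "fingers": 1}

```text
time: 9.15
position: [0.6117, 0.0645, 0.1265]
tool_rot: [0.76, -0.1, -0.636, -0.086]
ft_force: [0.4, 0.2, -1.8]
grip_width: 0.0515
grasp_force: 53.4
```

Call:
move_arm:
  steps:
    - {"x": 0.06, "y": 0, "z": 0.01, "wx": 0, "wy": 0, "wz": 0, "fingers": 1}
    - {"x": 0, "y": 0, "z": 0, "wx": 0, "wy": 0, "wz": 0, "fingers": 1}

```text
time: 9.35
position: [0.6118, 0.0644, 0.1253]
tool_rot: [0.76, -0.1, -0.636, -0.086]
ft_force: [0.2, -0.4, -1.1]
grip_width: 0.0513
grasp_force: 53.4
```

Call:
move_arm:
  steps:
    - {"x": 0.06, "y": 0, "z": 0.01, "wx": 0, "wy": 0, "wz": 0, "fingers": 1}
    - {"x": 0, "y": 0, "z": 0, "wx": 0, "wy": 0, "wz": 0, "fingers": 1}

```text
time: 9.55
position: [0.6119, 0.0643, 0.1252]
tool_rot: [0.76, -0.1, -0.637, -0.086]
ft_force: [0.4, -1.1, 10.3]
grip_width: 0.0517
grasp_force: 53.5
```

Call:
move_arm:
  steps:
    - {"x": 0.05, "y": 0, "z": 0.01, "wx": 0, "wy": 0, "wz": 0, "fingers": 1}
    - {"x": 0, "y": 0, "z": 0, "wx": 0, "wy": 0, "wz": 0, "fingers": 1}

```text
time: 9.75
position: [0.6119, 0.0642, 0.1252]
tool_rot: [0.76, -0.1, -0.637, -0.086]
ft_force: [0.5, -1.2, 18.4]
grip_width: 0.0513
grasp_force: 53.6
```

Call:
move_arm:
  steps:
    - {"x": -0.07, "y": 0, "z": -0.01, "wx": 0, "wy": 0, "wz": 0, "fingers": 1}
    - {"x": 0, "y": 0, "z": 0, "wx": 0, "wy": 0, "wz": 0, "fingers": 0.3}
    - {"x": 0, "y": 0, "z": 0, "wx": 0, "wy": 0, "wz": 0, "fingers": 0}
    - {"x": 0, "y": 0, "z": 0, "wx": 0, "wy": 0, "wz": 0, "fingers": 0}
    - {"x": 0, "y": 0, "z": 0, "wx": 0, "wy": 0, "wz": 0, "fingers": 0}
    - {"x": 0, "y": 0, "z": 0, "wx": 0, "wy": 0, "wz": 0, "fingers": 0}

```text
time: 10.35
position: [0.6117, 0.0645, 0.1241]
tool_rot: [0.76, -0.1, -0.636, -0.086]
ft_force: [-0.7, 0.5, -0.7]
grip_width: 0.0854
grasp_force: 0.0
```

```bash
python3 - <<'E'
from h import *
o=ctrl.get_obs(); p=o['position']; Q=R.from_quat(o['tool_rot']); z=np.array([0,0,1.])
A=np.r_[BL['a'],0]; t=np.radians(10); g,G=grasp(FL,-.001,t)
W1=p+.12*z; mid=(.56,-.04,.32); seg=[(W1,Q),(mid,Rtool((.985,-.17),-.5)),(g+.10*z,G)]; check(seg); plan(seg)
E
```

```text
model err 0.00019133310464025666
n 5 q [-0.06  1.24  0.72  0.36  2.54  1.9 ] speed/limit 0.24 err 0.0000
n 12 q [-0.14  0.58  1.31  0.02  1.75  1.6 ] speed/limit 0.43 err 0.0000
n 10 q [-0.36  0.42  2.08  0.09  0.48  1.25] speed/limit 0.69 err 0.0000
from [0.6117 0.0645 0.1241] t 10.35
--seg n=5 L=0.120 w=[0. 0. 0.]
{"x":-0.95,"y":-0.00,"z":-0.17,"wx":0.00,"wy":0.00,"wz":0.00,"fingers":0},
{"x":-0.95,"y":-0.00,"z":-0.17,"wx":0.00,"wy":0.00,"wz":0.00,"fingers":0},
{"x":-0.95,"y":-0.00,"z":-0.17,"wx":0.00,"wy":0.00,"wz":0.00,"fingers":0},
{"x":-0.95,"y":-0.00,"z":-0.17,"wx":0.00,"wy":0.00,"wz":0.00,"fingers":0},
{"x":-0.95,"y":-0.00,"z":-0.17,"wx":0.00,"wy":0.00,"wz":0.00,"fingers":0},
--seg n=12 L=0.139 w=[-0.08   0.893 -0.054]
{"x":-0.26,"y":0.38,"z":0.03,"wx":-0.08,"wy":0.93,"wz":-0.06,"fingers":0},
{"x":-0.27,"y":0.38,"z":0.01,"wx":-0.08,"wy":0.93,"wz":-0.06,"fingers":0},
{"x":-0.27,"y":0.38,"z":-0.01,"wx":-0.08,"wy":0.93,"wz":-0.06,"fingers":0} ##
{"x":-0.27,"y":0.38,"z":-0.02,"wx":-0.08,"wy":0.93,"wz":-0.06,"fingers":0},
{"x":-0.27,"y":0.38,"z":-0.04,"wx":-0.08,"wy":0.93,"wz":-0.
[... 639 characters left out ...]
0.84,"wz":-0.06,"fingers":0},
{"x":0.28,"y":0.46,"z":0.74,"wx":-0.01,"wy":0.84,"wz":-0.06,"fingers":0},
{"x":0.23,"y":0.47,"z":0.75,"wx":-0.01,"wy":0.84,"wz":-0.06,"fingers":0},
{"x":0.18,"y":0.47,"z":0.77,"wx":-0.01,"wy":0.84,"wz":-0.06,"fingers":0},
{"x":0.12,"y":0.47,"z":0.78,"wx":-0.01,"wy":0.84,"wz":-0.06,"fingers":0},
{"x":0.07,"y":0.47,"z":0.78,"wx":-0.01,"wy":0.84,"wz":-0.06,"fingers":0},
{"x":0.01,"y":0.46,"z":0.79,"wx":-0.01,"wy":0.84,"wz":-0.06,"fingers":0} ##
{"x":-0.04,"y":0.46,"z":0.79,"wx":-0.01,"wy":0.84,"wz":-0.06,"fingers":0},
{"x":-0.10,"y":0.46,"z":0.78,"wx":-0.01,"wy":0.84,"wz":-0.06,"fingers":0},
{"x":-0.15,"y":0.46,"z":0.77,"wx":-0.01,"wy":0.84,"wz":-0.06,"fingers":0},
```

Call:
move_arm:
  steps:
    - {"x": -0.5, "y": 0, "z": -0.09, "wx": 0, "wy": 0, "wz": 0, "fingers": 0}
    - {"x": -0.95, "y": 0, "z": -0.17, "wx": 0, "wy": 0, "wz": 0, "fingers": 0}
    - {"x": -0.95, "y": 0, "z": -0.17, "wx": 0, "wy": 0, "wz": 0, "fingers": 0}
    - {"x": -0.95, "y": 0, "z": -0.17, "wx": 0, "wy": 0, "wz": 0, "fingers": 0}
    - {"x": -0.95, "y": 0, "z": -0.17, "wx": 0, "wy": 0, "wz": 0, "fingers": 0}
    - {"x": -0.95, "y": 0, "z": -0.17, "wx": 0, "wy": 0, "wz": 0, "fingers": 0}

```text
time: 10.95
position: [0.6117, 0.0641, 0.2601]
tool_rot: [0.761, -0.1, -0.636, -0.086]
ft_force: [-0.9, 0.6, -0.6]
grip_width: 0.0855
grasp_force: 0.0
```

Call:
move_arm:
  steps:
    - {"x": -0.26, "y": 0.35, "z": 0, "wx": -0.08, "wy": 0.93, "wz": -0.06, "fingers": 0}
    - {"x": -0.26, "y": 0.35, "z": 0, "wx": -0.08, "wy": 0.93, "wz": -0.06, "fingers": 0}
    - {"x": -0.26, "y": 0.35, "z": 0, "wx": -0.08, "wy": 0.93, "wz": -0.06, "fingers": 0}
    - {"x": -0.26, "y": 0.35, "z": 0, "wx": -0.08, "wy": 0.93, "wz": -0.06, "fingers": 0}
    - {"x": -0.26, "y": 0.35, "z": -0.05, "wx": -0.08, "wy": 0.93, "wz": -0.06, "fingers": 0}
    - {"x": -0.26, "y": 0.37, "z": -0.06, "wx": -0.08, "wy": 0.93, "wz": -0.06, "fingers": 0}
    - {"x": -0.26, "y": 0.37, "z": -0.07, "wx": -0.08, "wy": 0.93, "wz": -0.06, "fingers": 0}
    - {"x": -0.26, "y": 0.37, "z": -0.1, "wx": -0.08, "wy": 0.93, "wz": -0.06, "fingers": 0}

```text
time: 11.75
position: [0.5789, -0.0023, 0.3088]
tool_rot: [0.918, -0.091, -0.384, -0.045]
ft_force: [0.3, 1.0, 0.6]
grip_width: 0.0852
grasp_force: 0.0
```

```bash
python3 - <<'E'
from h import *
np.set_printoptions(precision=4,suppress=True)
p,d=imaging.grab_frame('scene'); X=pts('scene',np.ones((400,640),bool),d); 
s=X[(abs(X[:,0]-.63)<.05)&(abs(X[:,1]-.06)<.05)]
for a in np.arange(.03,.19,.02):
    q=s[abs(s[:,2]-a)<.01]
    if len(q)>5: print('z %.2f'%a,'y',np.percentile(q[:,1],[2,98]),'xmax',np.percentile(q[:,0],97),len(q))
t=np.radians(10); z=np.array([0,0,1.]); g,G=grasp(FL,-.001,t)
o=ctrl.get_obs();m=(.55,-.06,.30); seg=[(m,Rtool((.985,-.17),-.3)),(g+.10*z,G),(g,G)]; check(seg); plan(seg)
cv2.imwrite('pics/s4.png',p[100:300,160:500].repeat(2,0).repeat(2,1)[...,::-1])
E
```

```text
z 0.03 y [0.0123 0.1059] xmax 0.6764841272120442 536
z 0.05 y [0.032  0.0763] xmax 0.6546068460269727 130
z 0.07 y [0.0317 0.0757] xmax 0.6555404155668367 139
z 0.09 y [0.0319 0.0764] xmax 0.6553881434368135 144
z 0.11 y [0.0318 0.0765] xmax 0.6550381024278973 153
z 0.13 y [0.0316 0.0768] xmax 0.6551270958810483 153
z 0.15 y [0.0329 0.0793] xmax 0.6538265766864242 242
z 0.17 y [0.0424 0.0693] xmax 0.6445007787720349 95
model err 0.00014293243279384082
n 7 q [-0.16  0.46  1.5   0.    1.48  1.58] speed/limit 0.40 err 0.0000
n 9 q [-0.36  0.42  2.08  0.09  0.48  1.25] speed/limit 0.59 err 0.0000
n 5 q [-0.36  0.6   2.13  0.17  0.24  1.17] speed/limit 0.29 err 0.0000
from [ 0.579  -0.0034  0.3118] t 11.8
--seg n=7 L=0.065 w=[-0.028  0.485 -0.02 ]
{"x":-0.02,"y":0.35,"z":0.11,"wx":-0.05,"wy":0.87,"wz":-0.04,"fingers":0},
{"x":-0.03,"y":0.35,"z":0.11,"wx":-0.05,"wy":0.87,"wz":-0.04,"fingers":0},
{"x":-0.04,"y":0.35,"z":0.11,"wx":-0.05,"wy":0.87,"wz":-0.04,"fingers":0},
{"x":-0.05,"y":0.35,"z":0.11,"wx":-0.05,"wy":0.87,"wz":-0.04,"fingers":0},
{"x":-0.06,"y":0.35,"z":0.11,"wx":-0.05,"wy":0.
[... 595 characters left out ...]
x":-0.01,"y":0.42,"z":0.79,"wx":-0.00,"wy":0.66,"wz":-0.07,"fingers":0},
{"x":-0.05,"y":0.42,"z":0.78,"wx":-0.00,"wy":0.66,"wz":-0.07,"fingers":0},
{"x":-0.10,"y":0.42,"z":0.78,"wx":-0.00,"wy":0.66,"wz":-0.07,"fingers":0},
{"x":-0.14,"y":0.42,"z":0.77,"wx":-0.00,"wy":0.66,"wz":-0.07,"fingers":0} ##
--seg n=5 L=0.100 w=[0. 0. 0.]
{"x":-0.14,"y":-0.00,"z":0.79,"wx":0.00,"wy":0.00,"wz":0.00,"fingers":0},
{"x":-0.14,"y":-0.00,"z":0.79,"wx":0.00,"wy":0.00,"wz":0.00,"fingers":0},
{"x":-0.14,"y":-0.00,"z":0.79,"wx":0.00,"wy":0.00,"wz":0.00,"fingers":0},
{"x":-0.14,"y":-0.00,"z":0.79,"wx":0.00,"wy":0.00,"wz":0.00,"fingers":0},
{"x":-0.14,"y":-0.00,"z":0.79,"wx":0.00,"wy":0.00,"wz":0.00,"fingers":0},
```

View pics/s4.png

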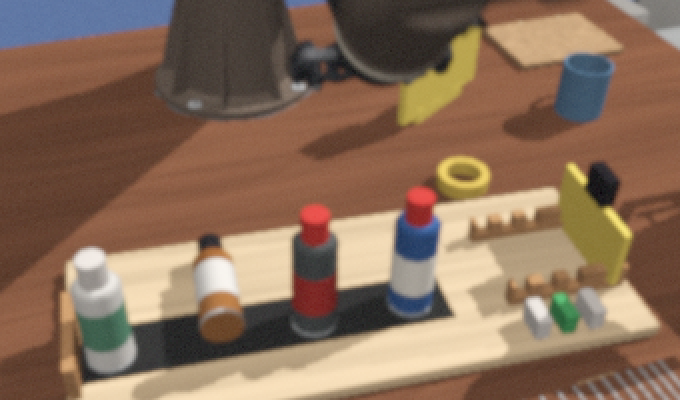

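The blue can stands upright at crop (415,255), straight at every height. The grey can (315,270), white can (103,315) and tape (463,178) are unmoved, and the flask lies at (218,290). On to the flask.

Call:
move_arm:
  steps:
    - {"x": -0.02, "y": 0.35, "z": 0.11, "wx": -0.05, "wy": 0.87, "wz": -0.04, "fingers": 0}
    - {"x": -0.03, "y": 0.35, "z": 0.11, "wx": -0.05, "wy": 0.87, "wz": -0.04, "fingers": 0}
    - {"x": -0.04, "y": 0.35, "z": 0.11, "wx": -0.05, "wy": 0.87, "wz": -0.04, "fingers": 0}
    - {"x": -0.05, "y": 0.35, "z": 0.11, "wx": -0.05, "wy": 0.87, "wz": -0.04, "fingers": 0}
    - {"x": -0.06, "y": 0.35, "z": 0.11, "wx": -0.05, "wy": 0.87, "wz": -0.04, "fingers": 0}
    - {"x": -0.07, "y": 0.35, "z": 0.1, "wx": -0.05, "wy": 0.87, "wz": -0.04, "fingers": 0}
    - {"x": -0.08, "y": 0.35, "z": 0.1, "wx": -0.05, "wy": 0.87, "wz": -0.04, "fingers": 0}
    - {"x": 0.2, "y": 0.42, "z": 0.76, "wx": 0, "wy": 0.66, "wz": -0.07, "fingers": 0}

```text
time: 12.6
position: [0.548, -0.0688, 0.2785]
tool_rot: [0.989, -0.081, -0.125, -0.012]
ft_force: [-0.2, -0.2, 0.4]
grip_width: 0.0855
grasp_force: 0.0
```

Call:
move_arm:
  steps:
    - {"x": 0.16, "y": 0.42, "z": 0.77, "wx": 0, "wy": 0.66, "wz": -0.07, "fingers": 0}
    - {"x": 0.12, "y": 0.42, "z": 0.78, "wx": 0, "wy": 0.66, "wz": -0.07, "fingers": 0}
    - {"x": 0.08, "y": 0.42, "z": 0.78, "wx": 0, "wy": 0.66, "wz": -0.07, "fingers": 0}
    - {"x": 0.03, "y": 0.42, "z": 0.78, "wx": 0, "wy": 0.66, "wz": -0.07, "fingers": 0}
    - {"x": 0, "y": 0.42, "z": 0.78, "wx": 0, "wy": 0.66, "wz": -0.07, "fingers": 0}
    - {"x": -0.05, "y": 0.42, "z": 0.78, "wx": 0, "wy": 0.66, "wz": -0.07, "fingers": 0}
    - {"x": -0.1, "y": 0.42, "z": 0.78, "wx": 0, "wy": 0.66, "wz": -0.07, "fingers": 0}
    - {"x": -0.14, "y": 0.42, "z": 0.77, "wx": 0, "wy": 0.66, "wz": -0.07, "fingers": 0}

```text
time: 13.4
position: [0.5266, -0.1503, 0.1191]
tool_rot: [0.995, -0.06, 0.083, 0.002]
ft_force: [0.4, 1.0, -0.7]
grip_width: 0.0856
grasp_force: 0.0
```

Call:
move_arm:
  steps:
    - {"x": 0, "y": 0, "z": 0, "wx": 0, "wy": 0, "wz": 0, "fingers": 0}

```text
time: 13.5
position: [0.5237, -0.1498, 0.1172]
tool_rot: [0.995, -0.061, 0.08, 0.001]
ft_force: [-1.2, 1.8, -0.5]
grip_width: 0.0851
grasp_force: 0.0
```

```bash
python3 - <<'E'
from h import *
t=np.radians(10); g,G=grasp(FL,-.001,t); print(g); plan([(g,G)])
E
```

```text
[ 0.5279191  -0.15206129  0.02328865]
from [ 0.5237 -0.1498  0.1172] t 13.5
--seg n=4 L=0.094 w=[-0.007  0.014  0.   ]
{"x":-0.11,"y":0.02,"z":0.93,"wx":-0.02,"wy":0.04,"wz":0.00,"fingers":0},
{"x":-0.11,"y":0.02,"z":0.93,"wx":-0.02,"wy":0.04,"wz":0.00,"fingers":0},
{"x":-0.11,"y":0.02,"z":0.93,"wx":-0.02,"wy":0.04,"wz":0.00,"fingers":0},
{"x":-0.12,"y":0.02,"z":0.93,"wx":-0.02,"wy":0.04,"wz":0.00,"fingers":0},
```

Call:
move_arm:
  steps:
    - {"x": -0.11, "y": 0.02, "z": 0.91, "wx": -0.02, "wy": 0.04, "wz": 0, "fingers": 0}
    - {"x": -0.11, "y": 0.02, "z": 0.91, "wx": -0.02, "wy": 0.04, "wz": 0, "fingers": 0}
    - {"x": -0.11, "y": 0.02, "z": 0.91, "wx": -0.02, "wy": 0.04, "wz": 0, "fingers": 0}
    - {"x": -0.11, "y": 0.02, "z": 0.91, "wx": -0.02, "wy": 0.04, "wz": 0, "fingers": 0}
    - {"x": 0, "y": 0, "z": 0, "wx": 0, "wy": 0, "wz": 0, "fingers": 0}
  grip_force: 40

```text
time: 14.0
position: [0.5305, -0.1514, 0.0259]
tool_rot: [0.994, -0.06, 0.087, 0.005]
ft_force: [0.2, 0.2, -0.3]
grip_width: 0.0855
grasp_force: 0.0
```

Call:
move_arm:
  steps:
    - {"x": 0, "y": 0, "z": 0, "wx": 0, "wy": 0, "wz": 0, "fingers": 0.3}
    - {"x": 0, "y": 0, "z": 0, "wx": 0, "wy": 0, "wz": 0, "fingers": 0.6}
    - {"x": 0, "y": 0, "z": 0, "wx": 0, "wy": 0, "wz": 0, "fingers": 1}
    - {"x": 0, "y": 0, "z": 0, "wx": 0, "wy": 0, "wz": 0, "fingers": 1}
    - {"x": 0, "y": 0, "z": 0, "wx": 0, "wy": 0, "wz": 0, "fingers": 1}
    - {"x": 0, "y": 0, "z": 0, "wx": 0, "wy": 0, "wz": 0, "fingers": 1}
  grip_force: 40

```text
time: 14.6
position: [0.532, -0.1526, 0.0293]
tool_rot: [0.994, -0.06, 0.09, 0.006]
ft_force: [-2.3, 0.6, 12.8]
grip_width: 0.0494
grasp_force: 38.2
```

```bash
python3 - <<'E'
from h import *
o=ctrl.get_obs(); p=o['position']; Q=R.from_quat(o['tool_rot']);z=np.array([0,0,1.]); M=Q.as_matrix(); print('tool y,z',M[:,1],M[:,2])
S=Q*R.from_rotvec([0,-np.pi/2,0]); s,S1=stand(FL,.02,tilt=np.radians(-80))
seg=[(p+.09*z,Q),(s,S)]; check(seg); plan(seg,fing=1)
E
```

```text
tool y,z [-0.12031493 -0.99273428  0.00172121] [ 0.17778938 -0.02325298 -0.9837938 ]
model err 0.00048196110874776377
n 4 q [-0.36  0.43  2.08  0.09  0.47  1.25] speed/limit 0.33 err 0.0000
n 21 q [-0.26  1.4   0.62 -0.23  2.5   1.36] speed/limit 0.55 err 0.0000
from [ 0.532  -0.1526  0.0293] t 14.6
--seg n=4 L=0.090 w=[0. 0. 0.]
{"x":0.16,"y":0.00,"z":-0.89,"wx":0.00,"wy":0.00,"wz":0.00,"fingers":1},
{"x":0.16,"y":0.00,"z":-0.89,"wx":0.00,"wy":0.00,"wz":0.00,"fingers":1},
{"x":0.16,"y":0.00,"z":-0.89,"wx":0.00,"wy":0.00,"wz":0.00,"fingers":1},
{"x":0.16,"y":0.00,"z":-0.89,"wx":0.00,"wy":0.00,"wz":0.00,"fingers":1},
--seg n=21 L=0.062 w=[ 0.    -1.571  0.   ]
{"x":0.11,"y":0.03,"z":-0.01,"wx":0.00,"wy":-0.93,"wz":0.00,"fingers":1},
{"x":0.11,"y":0.03,"z":-0.01,"wx":0.00,"wy":-0.93,"wz":0.00,"fingers":1},
{"x":0.11,"y":0.03,"z":-0.02,"wx":0.00,"wy":-0.93,"wz":0.00,"fingers":1},
{"x":0.11,"y":0.03,"z":-0.03,"wx":0.00,"wy":-0.93,"wz":0.00,"fingers":1} ##
{"x":0.11,"y":0.03,"z":-0.04,"wx":0.00,"wy":-0.93,"wz":0.00,"fingers":1},
{"x":0.10,"y":0.03,"z":-0.05,"wx":0.00,"wy":-0.93,"wz":0.00,
[... 427 characters left out ...]
:-0.93,"wz":0.00,"fingers":1} ##
{"x":0.07,"y":0.03,"z":-0.09,"wx":0.00,"wy":-0.93,"wz":0.00,"fingers":1},
{"x":0.06,"y":0.03,"z":-0.10,"wx":0.00,"wy":-0.93,"wz":0.00,"fingers":1},
{"x":0.05,"y":0.03,"z":-0.10,"wx":0.00,"wy":-0.93,"wz":0.00,"fingers":1},
{"x":0.04,"y":0.03,"z":-0.10,"wx":0.00,"wy":-0.93,"wz":0.00,"fingers":1},
{"x":0.04,"y":0.03,"z":-0.11,"wx":0.00,"wy":-0.93,"wz":0.00,"fingers":1},
{"x":0.03,"y":0.03,"z":-0.11,"wx":0.00,"wy":-0.93,"wz":0.00,"fingers":1},
{"x":0.02,"y":0.03,"z":-0.11,"wx":0.00,"wy":-0.93,"wz":0.00,"fingers":1},
{"x":0.01,"y":0.03,"z":-0.11,"wx":0.00,"wy":-0.93,"wz":0.00,"fingers":1} ##
{"x":0.00,"y":0.03,"z":-0.11,"wx":0.00,"wy":-0.93,"wz":0.00,"fingers":1},
```

Call:
move_arm:
  steps:
    - {"x": 0.08, "y": 0, "z": -0.5, "wx": 0, "wy": 0, "wz": 0, "fingers": 1}
    - {"x": 0.16, "y": 0, "z": -0.9, "wx": 0, "wy": 0, "wz": 0, "fingers": 1}
    - {"x": 0.16, "y": 0, "z": -0.9, "wx": 0, "wy": 0, "wz": 0, "fingers": 1}
    - {"x": 0.16, "y": 0, "z": -0.9, "wx": 0, "wy": 0, "wz": 0, "fingers": 1}
    - {"x": 0.1, "y": 0, "z": -0.55, "wx": 0, "wy": 0, "wz": 0, "fingers": 1}
    - {"x": 0, "y": 0, "z": 0, "wx": 0, "wy": 0, "wz": 0, "fingers": 1}
  grip_force: 50

```text
time: 15.2
position: [0.5318, -0.1527, 0.1258]
tool_rot: [0.994, -0.06, 0.09, 0.007]
ft_force: [0.0, 0.4, -2.4]
grip_width: 0.0491
grasp_force: 51.0
```

Call:
move_arm:
  steps:
    - {"x": 0.1, "y": 0.03, "z": 0, "wx": 0, "wy": -0.5, "wz": 0, "fingers": 1}
    - {"x": 0.1, "y": 0.03, "z": 0, "wx": 0, "wy": -0.93, "wz": 0, "fingers": 1}
    - {"x": 0.1, "y": 0.03, "z": 0, "wx": 0, "wy": -0.93, "wz": 0, "fingers": 1}
    - {"x": 0.1, "y": 0.03, "z": 0, "wx": 0, "wy": -0.93, "wz": 0, "fingers": 1}
    - {"x": 0.1, "y": 0.03, "z": -0.05, "wx": 0, "wy": -0.93, "wz": 0, "fingers": 1}
    - {"x": 0.1, "y": 0.03, "z": -0.05, "wx": 0, "wy": -0.93, "wz": 0, "fingers": 1}
    - {"x": 0.1, "y": 0.03, "z": -0.05, "wx": 0, "wy": -0.93, "wz": 0, "fingers": 1}
    - {"x": 0.1, "y": 0.03, "z": -0.05, "wx": 0, "wy": -0.93, "wz": 0, "fingers": 1}

```text
time: 16.0
position: [0.5503, -0.1606, 0.1265]
tool_rot: [0.98, -0.059, -0.192, -0.011]
ft_force: [0.8, -1.2, -3.0]
grip_width: 0.0488
grasp_force: 51.1
```

```bash
python3 - <<'E'
from h import *
o=ctrl.get_obs(); s,S=stand(FL,.02,tilt=np.radians(-80)); Q=R.from_quat(o['tool_rot'])
print(Q.as_matrix()[:,2],o['grip_width']); check([(s,S)]); plan([(s,S)],fing=1)
E
```

```text
[-0.37433011  0.04358873 -0.92627047] 0.04880122608374115
model err 0.00022306434516261575
n 13 q [-0.26  1.4   0.62 -0.23  2.51  1.36] speed/limit 0.48 err 0.0000
from [ 0.5503 -0.1606  0.1265] t 16.0
--seg n=13 L=0.041 w=[ 0.003 -1.01   0.   ]
{"x":0.10,"y":0.03,"z":-0.06,"wx":0.00,"wy":-0.97,"wz":0.00,"fingers":1},
{"x":0.10,"y":0.03,"z":-0.07,"wx":0.00,"wy":-0.97,"wz":0.00,"fingers":1},
{"x":0.09,"y":0.03,"z":-0.08,"wx":0.00,"wy":-0.97,"wz":0.00,"fingers":1},
{"x":0.09,"y":0.03,"z":-0.09,"wx":0.00,"wy":-0.97,"wz":0.00,"fingers":1},
{"x":0.08,"y":0.03,"z":-0.09,"wx":0.00,"wy":-0.97,"wz":0.00,"fingers":1},
{"x":0.07,"y":0.03,"z":-0.10,"wx":0.00,"wy":-0.97,"wz":0.00,"fingers":1},
{"x":0.06,"y":0.03,"z":-0.10,"wx":0.00,"wy":-0.97,"wz":0.00,"fingers":1},
{"x":0.06,"y":0.03,"z":-0.11,"wx":0.00,"wy":-0.97,"wz":0.00,"fingers":1} ##
{"x":0.05,"y":0.03,"z":-0.11,"wx":0.00,"wy":-0.97,"wz":0.00,"fingers":1},
{"x":0.04,"y":0.03,"z":-0.12,"wx":0.00,"wy":-0.97,"wz":0.00,"fingers":1},
{"x":0.03,"y":0.03,"z":-0.12,"wx":0.00,"wy":-0.97,"wz":0.00,"fingers":1},
{"x":0.02,"y":0.03,"z":-0.12,"wx":0.00,"wy":-0.97,"wz":0.00,"fingers":1},
{"x":0.01,"y":0.03,"z":-0.12,"wx":0.00,"wy":-0.97,"wz":0.00,"fingers":1},
```

Call:
move_arm:
  steps:
    - {"x": 0.1, "y": 0.03, "z": -0.06, "wx": 0, "wy": -0.97, "wz": 0, "fingers": 1}
    - {"x": 0.1, "y": 0.03, "z": -0.07, "wx": 0, "wy": -0.97, "wz": 0, "fingers": 1}
    - {"x": 0.09, "y": 0.03, "z": -0.08, "wx": 0, "wy": -0.97, "wz": 0, "fingers": 1}
    - {"x": 0.09, "y": 0.03, "z": -0.09, "wx": 0, "wy": -0.97, "wz": 0, "fingers": 1}
    - {"x": 0.08, "y": 0.03, "z": -0.09, "wx": 0, "wy": -0.97, "wz": 0, "fingers": 1}
    - {"x": 0.07, "y": 0.03, "z": -0.1, "wx": 0, "wy": -0.97, "wz": 0, "fingers": 1}
    - {"x": 0.06, "y": 0.03, "z": -0.1, "wx": 0, "wy": -0.97, "wz": 0, "fingers": 1}
    - {"x": 0.06, "y": 0.03, "z": -0.1, "wx": 0, "wy": -0.97, "wz": 0, "fingers": 1}

```text
time: 16.8
position: [0.5733, -0.1695, 0.1301]
tool_rot: [0.874, -0.053, -0.482, -0.028]
ft_force: [-0.0, -0.9, -3.4]
grip_width: 0.0491
grasp_force: 51.1
```

Call:
move_arm:
  steps:
    - {"x": 0.05, "y": 0.03, "z": -0.11, "wx": 0, "wy": -0.97, "wz": 0, "fingers": 1}
    - {"x": 0.04, "y": 0.03, "z": -0.12, "wx": 0, "wy": -0.97, "wz": 0, "fingers": 1}
    - {"x": 0.03, "y": 0.03, "z": -0.12, "wx": 0, "wy": -0.97, "wz": 0, "fingers": 1}
    - {"x": 0.02, "y": 0.03, "z": -0.12, "wx": 0, "wy": -0.97, "wz": 0, "fingers": 1}
    - {"x": 0.01, "y": 0.03, "z": -0.12, "wx": 0, "wy": -0.97, "wz": 0, "fingers": 1}
    - {"x": 0, "y": 0, "z": 0, "wx": 0, "wy": 0, "wz": 0, "fingers": 1}

```text
time: 17.4
position: [0.5867, -0.1747, 0.1291]
tool_rot: [0.764, -0.046, -0.643, -0.038]
ft_force: [-0.9, 0.7, -4.2]
grip_width: 0.049
grasp_force: 51.2
```

Call:
move_arm:
  steps:
    - {"x": 0.2, "y": 0, "z": 0.03, "wx": 0, "wy": 0, "wz": 0, "fingers": 1}
    - {"x": 0.2, "y": 0, "z": 0.04, "wx": 0, "wy": 0, "wz": 0, "fingers": 1}
    - {"x": 0, "y": 0, "z": 0, "wx": 0, "wy": 0, "wz": 0, "fingers": 1}

```text
time: 17.7
position: [0.5879, -0.175, 0.123]
tool_rot: [0.767, -0.047, -0.639, -0.038]
ft_force: [0.1, 0.1, -1.8]
grip_width: 0.0488
grasp_force: 51.2
```

```bash
python3 - <<'E'
from h import *
o=ctrl.get_obs(); s,S=stand(FL,0,tilt=np.radians(-80)); print(o['qpos'],s); plan([(s,S)],fing=1); print(o['grip_width'],o['grasp_force'])
E
```

```text
[-0.25716462  1.40859848  0.6147425  -0.22503842  2.49410792  1.36690401] [ 0.58783051 -0.17590033  0.11270068]
from [ 0.5879 -0.175   0.123 ] t 17.7
--seg n=1 L=0.010 w=[ 0.003 -0.006 -0.001]
{"x":0.40,"y":0.03,"z":0.07,"wx":0.04,"wy":-0.08,"wz":-0.01,"fingers":1},
0.04879563461808015 51.151044297002954
```

Call:
move_arm:
  steps:
    - {"x": 0.1, "y": 0.02, "z": 0.02, "wx": 0, "wy": -0.08, "wz": 0, "fingers": 1}
    - {"x": 0.1, "y": 0, "z": 0.02, "wx": 0, "wy": 0, "wz": 0, "fingers": 1}
    - {"x": 0.1, "y": 0, "z": 0.01, "wx": 0, "wy": 0, "wz": 0, "fingers": 1}
    - {"x": 0, "y": 0, "z": 0, "wx": 0, "wy": 0, "wz": 0, "fingers": 1}

```text
time: 18.1
position: [0.5878, -0.1754, 0.1148]
tool_rot: [0.764, -0.046, -0.642, -0.038]
ft_force: [-0.6, -0.3, -2.6]
grip_width: 0.0483
grasp_force: 51.2
```

Call:
move_arm:
  steps:
    - {"x": 0.08, "y": 0, "z": 0.01, "wx": 0, "wy": 0, "wz": 0, "fingers": 1}
    - {"x": 0, "y": 0, "z": 0, "wx": 0, "wy": 0, "wz": 0, "fingers": 1}

```text
time: 18.3
position: [0.588, -0.1755, 0.1129]
tool_rot: [0.764, -0.046, -0.642, -0.038]
ft_force: [-0.9, -0.8, -1.7]
grip_width: 0.0488
grasp_force: 51.2
```

Call:
move_arm:
  steps:
    - {"x": 0.06, "y": 0, "z": 0.01, "wx": 0, "wy": 0, "wz": 0, "fingers": 1}
    - {"x": 0, "y": 0, "z": 0, "wx": 0, "wy": 0, "wz": 0, "fingers": 1}

```text
time: 18.5
position: [0.588, -0.1755, 0.1115]
tool_rot: [0.764, -0.046, -0.642, -0.038]
ft_force: [-0.9, -0.3, -3.7]
grip_width: 0.0489
grasp_force: 51.2
```

Call:
move_arm:
  steps:
    - {"x": 0.06, "y": 0, "z": 0.01, "wx": 0, "wy": 0, "wz": 0, "fingers": 1}
    - {"x": 0, "y": 0, "z": 0, "wx": 0, "wy": 0, "wz": 0, "fingers": 1}

```text
time: 18.7
position: [0.588, -0.1755, 0.1108]
tool_rot: [0.764, -0.047, -0.643, -0.038]
ft_force: [0.1, -0.1, 4.1]
grip_width: 0.0491
grasp_force: 51.0
```

Call:
move_arm:
  steps:
    - {"x": 0.06, "y": 0, "z": 0.01, "wx": 0, "wy": 0, "wz": 0, "fingers": 1}
    - {"x": 0, "y": 0, "z": 0, "wx": 0, "wy": 0, "wz": 0, "fingers": 1}

```text
time: 18.9
position: [0.5881, -0.1755, 0.1106]
tool_rot: [0.763, -0.047, -0.643, -0.038]
ft_force: [-1.2, -1.2, 13.9]
grip_width: 0.049
grasp_force: 50.7
```

Call:
move_arm:
  steps:
    - {"x": 0.04, "y": 0, "z": 0, "wx": 0, "wy": 0, "wz": 0, "fingers": 1}
    - {"x": 0, "y": 0, "z": 0, "wx": 0, "wy": 0, "wz": 0, "fingers": 1}

```text
time: 19.1
position: [0.5884, -0.1755, 0.1106]
tool_rot: [0.763, -0.047, -0.643, -0.038]
ft_force: [-1.1, -1.6, 19.9]
grip_width: 0.0485
grasp_force: 50.5
```

Contact. Back off, release and rise straight up.

Call:
move_arm:
  steps:
    - {"x": -0.08, "y": 0, "z": -0.01, "wx": 0, "wy": 0, "wz": 0, "fingers": 1}
    - {"x": 0, "y": 0, "z": 0, "wx": 0, "wy": 0, "wz": 0, "fingers": 0.3}
    - {"x": 0, "y": 0, "z": 0, "wx": 0, "wy": 0, "wz": 0, "fingers": 0}
    - {"x": 0, "y": 0, "z": 0, "wx": 0, "wy": 0, "wz": 0, "fingers": 0}
    - {"x": 0, "y": 0, "z": 0, "wx": 0, "wy": 0, "wz": 0, "fingers": 0}
    - {"x": 0, "y": 0, "z": 0, "wx": 0, "wy": 0, "wz": 0, "fingers": 0}

```text
time: 19.7
position: [0.5881, -0.1755, 0.1094]
tool_rot: [0.764, -0.046, -0.642, -0.038]
ft_force: [0.8, 0.3, -0.6]
grip_width: 0.086
grasp_force: 0.0
```

Call:
move_arm:
  steps:
    - {"x": -0.5, "y": 0, "z": -0.09, "wx": 0, "wy": 0, "wz": 0, "fingers": 0}
    - {"x": -0.95, "y": 0, "z": -0.17, "wx": 0, "wy": 0, "wz": 0, "fingers": 0}
    - {"x": -0.95, "y": 0, "z": -0.17, "wx": 0, "wy": 0, "wz": 0, "fingers": 0}
    - {"x": -0.95, "y": 0, "z": -0.17, "wx": 0, "wy": 0, "wz": 0, "fingers": 0}
    - {"x": -0.95, "y": 0, "z": -0.17, "wx": 0, "wy": 0, "wz": 0, "fingers": 0}
    - {"x": -0.95, "y": 0, "z": -0.17, "wx": 0, "wy": 0, "wz": 0, "fingers": 0}
    - {"x": -0.95, "y": 0, "z": -0.17, "wx": 0, "wy": 0, "wz": 0, "fingers": 0}

```text
time: 20.4
position: [0.5888, -0.1754, 0.2694]
tool_rot: [0.764, -0.046, -0.642, -0.038]
ft_force: [-0.1, -0.4, 0.3]
grip_width: 0.085
grasp_force: 0.0
```

```bash
python3 - <<'E'
from h import *
np.set_printoptions(precision=4,suppress=True)
# stop: block centre at L=.3485 ; origin lane (0,.335)+offset .0135. fingers close along lane y (20 mm), tool x along lane x
C=P0+.3482*YA; print('stop block centre',C,'yaw fwd',XA)
Q=Rtool(XA,0); up=np.r_[C,.0]
k,_=fit(); print(ik(np.r_[C,.12],Q,k,[.4,.6,1.6,0,1,1.6]))
Q2=Rtool(XA,-.8)
seg=[((.55,-.05,.38),Rtool((1,0),-.5)),(up+[0,0,.26],Q)]; check(seg); plan(seg)
E
```

```text
stop block centre [0.6214 0.3107] yaw fwd [ 0.9958 -0.0918]
(array([ 0.4201,  0.6543,  1.5797, -0.    ,  0.9076,  2.0828]), np.float64(6.220978868133589e-11))
model err 0.0002472901930866689
n 12 q [-0.11  0.53  1.26 -0.05  1.85  1.46] speed/limit 0.46 err 0.0000
n 16 q [0.42 0.52 1.45 0.   1.17 2.08] speed/limit 0.26 err 0.0000
from [ 0.5888 -0.1754  0.2694] t 20.4
--seg n=12 L=0.172 w=[-0.1    0.897 -0.074]
{"x":-0.39,"y":-0.40,"z":0.11,"wx":-0.10,"wy":0.93,"wz":-0.08,"fingers":0},
{"x":-0.40,"y":-0.40,"z":0.08,"wx":-0.10,"wy":0.93,"wz":-0.08,"fingers":0},
{"x":-0.40,"y":-0.41,"z":0.05,"wx":-0.10,"wy":0.93,"wz":-0.08,"fingers":0},
{"x":-0.40,"y":-0.41,"z":0.01,"wx":-0.10,"wy":0.93,"wz":-0.08,"fingers":0},
{"x":-0.40,"y":-0.41,"z":-0.02,"wx":-0.10,"wy":0.93,"wz":-0.08,"fingers":0},
{"x":-0.39,"y":-0.41,"z":-0.05,"wx":-0.10,"wy":0.93,"wz":-0.08,"fingers":0},
{"x":-0.39,"y":-0.41,"z":-0.09,"wx":-0.10,"wy":0.93,"wz":-0.08,"fingers":0},
{"x":-0.37,"y":-0.42,"z":-0.12,"wx":-0.10,"wy":0.93,"wz":-0.08,"fingers":0} ##
{"x":-0.36,"y":-0.42,"z":-0.15,"wx":-0.10,"wy":0.93,"wz":-0.08,"fingers":
[... 747 characters left out ...]
x":0.02,"wy":0.39,"wz":0.07,"fingers":0},
{"x":0.22,"y":-0.91,"z":0.24,"wx":0.02,"wy":0.39,"wz":0.07,"fingers":0},
{"x":0.21,"y":-0.91,"z":0.25,"wx":0.02,"wy":0.39,"wz":0.07,"fingers":0},
{"x":0.19,"y":-0.91,"z":0.26,"wx":0.02,"wy":0.39,"wz":0.07,"fingers":0},
{"x":0.18,"y":-0.91,"z":0.27,"wx":0.02,"wy":0.39,"wz":0.07,"fingers":0},
{"x":0.17,"y":-0.91,"z":0.27,"wx":0.02,"wy":0.39,"wz":0.07,"fingers":0} ##
{"x":0.15,"y":-0.91,"z":0.28,"wx":0.02,"wy":0.39,"wz":0.07,"fingers":0},
{"x":0.14,"y":-0.91,"z":0.29,"wx":0.02,"wy":0.39,"wz":0.07,"fingers":0},
{"x":0.12,"y":-0.91,"z":0.29,"wx":0.02,"wy":0.39,"wz":0.07,"fingers":0},
{"x":0.11,"y":-0.91,"z":0.30,"wx":0.02,"wy":0.39,"wz":0.07,"fingers":0},
```

Call:
move_arm:
  steps:
    - {"x": -0.4, "y": -0.4, "z": 0.1, "wx": -0.1, "wy": 0.93, "wz": -0.08, "fingers": 0}
    - {"x": -0.4, "y": -0.4, "z": 0.08, "wx": -0.1, "wy": 0.93, "wz": -0.08, "fingers": 0}
    - {"x": -0.4, "y": -0.4, "z": 0.05, "wx": -0.1, "wy": 0.93, "wz": -0.08, "fingers": 0}
    - {"x": -0.4, "y": -0.4, "z": 0, "wx": -0.1, "wy": 0.93, "wz": -0.08, "fingers": 0}
    - {"x": -0.4, "y": -0.4, "z": 0, "wx": -0.1, "wy": 0.93, "wz": -0.08, "fingers": 0}
    - {"x": -0.4, "y": -0.4, "z": -0.05, "wx": -0.1, "wy": 0.93, "wz": -0.08, "fingers": 0}
    - {"x": -0.4, "y": -0.4, "z": -0.1, "wx": -0.1, "wy": 0.93, "wz": -0.08, "fingers": 0}
    - {"x": -0.4, "y": -0.4, "z": -0.1, "wx": -0.1, "wy": 0.93, "wz": -0.08, "fingers": 0}

```text
time: 21.2
position: [0.5619, -0.0931, 0.3433]
tool_rot: [0.921, -0.016, -0.388, -0.015]
ft_force: [-0.4, 0.4, -0.9]
grip_width: 0.0854
grasp_force: 0.0
```

Call:
move_arm:
  steps:
    - {"x": -0.35, "y": -0.4, "z": -0.15, "wx": -0.1, "wy": 0.93, "wz": -0.08, "fingers": 0}
    - {"x": -0.35, "y": -0.4, "z": -0.2, "wx": -0.1, "wy": 0.93, "wz": -0.08, "fingers": 0}
    - {"x": -0.3, "y": -0.4, "z": -0.2, "wx": -0.1, "wy": 0.93, "wz": -0.08, "fingers": 0}
    - {"x": -0.3, "y": -0.4, "z": -0.25, "wx": -0.1, "wy": 0.93, "wz": -0.08, "fingers": 0}
    - {"x": 0.3, "y": -0.9, "z": 0.18, "wx": 0.02, "wy": 0.39, "wz": 0.07, "fingers": 0}
    - {"x": 0.3, "y": -0.9, "z": 0.18, "wx": 0.02, "wy": 0.39, "wz": 0.07, "fingers": 0}
    - {"x": 0.28, "y": -0.9, "z": 0.2, "wx": 0.02, "wy": 0.39, "wz": 0.07, "fingers": 0}
    - {"x": 0.26, "y": -0.9, "z": 0.2, "wx": 0.02, "wy": 0.39, "wz": 0.07, "fingers": 0}

```text
time: 22.0
position: [0.5686, 0.037, 0.3501]
tool_rot: [0.982, -0.012, -0.188, -0.003]
ft_force: [0.6, 0.1, 0.2]
grip_width: 0.0852
grasp_force: 0.0
```

Call:
move_arm:
  steps:
    - {"x": 0.26, "y": -0.9, "z": 0.22, "wx": 0.02, "wy": 0.39, "wz": 0.07, "fingers": 0}
    - {"x": 0.24, "y": -0.9, "z": 0.23, "wx": 0.02, "wy": 0.39, "wz": 0.07, "fingers": 0}
    - {"x": 0.22, "y": -0.9, "z": 0.24, "wx": 0.02, "wy": 0.39, "wz": 0.07, "fingers": 0}
    - {"x": 0.22, "y": -0.9, "z": 0.24, "wx": 0.02, "wy": 0.39, "wz": 0.07, "fingers": 0}
    - {"x": 0.2, "y": -0.9, "z": 0.25, "wx": 0.02, "wy": 0.39, "wz": 0.07, "fingers": 0}
    - {"x": 0.18, "y": -0.9, "z": 0.26, "wx": 0.02, "wy": 0.39, "wz": 0.07, "fingers": 0}
    - {"x": 0.18, "y": -0.9, "z": 0.26, "wx": 0.02, "wy": 0.39, "wz": 0.07, "fingers": 0}
    - {"x": 0.16, "y": -0.9, "z": 0.27, "wx": 0.02, "wy": 0.39, "wz": 0.07, "fingers": 0}

```text
time: 22.8
position: [0.6037, 0.2156, 0.2913]
tool_rot: [0.997, -0.035, -0.064, -0.003]
ft_force: [-0.3, 0.2, 0.1]
grip_width: 0.0854
grasp_force: 0.0
```

```bash
python3 - <<'E'
from h import *
np.set_printoptions(precision=4,suppress=True)
C=P0+.3482*YA; Q=Rtool(XA,0); plan([(np.r_[C,.22],Q)])
p,d=imaging.grab_frame('scene'); X=pts('scene',np.ones((400,640),bool),d)
for nm,c in(('blue',(.629,.057)),('flask',(.606,-.178)),('grey',(.622,-.061)),('white',(.598,-.297))):
  for a in(.05,.09,.115):
    q=X[(abs(X[:,0]-c[0])<.045)&(abs(X[:,1]-c[1])<.04)&(abs(X[:,2]-a)<.01)]
    if len(q)>5: print(nm,a,'y',np.percentile(q[:,1],[3,97]),'xmax',np.percentile(q[:,0],97),len(q))
p2,d2=imaging.grab_frame('top')
cv2.imwrite('pics/s5.png',np.vstack([p[130:330,180:500].repeat(2,0).repeat(2,1),p2[70:170,180:500].repeat(2,0).repeat(2,1)])[...,::-1])
E
```

```text
from [0.6037 0.2156 0.2913] t 22.8
--seg n=5 L=0.120 w=[-0.001  0.128  0.022]
{"x":0.16,"y":-0.77,"z":0.56,"wx":-0.00,"wy":0.32,"wz":0.05,"fingers":0},
{"x":0.14,"y":-0.77,"z":0.56,"wx":-0.00,"wy":0.32,"wz":0.05,"fingers":0},
{"x":0.12,"y":-0.77,"z":0.56,"wx":-0.00,"wy":0.32,"wz":0.05,"fingers":0},
{"x":0.11,"y":-0.77,"z":0.57,"wx":-0.00,"wy":0.32,"wz":0.05,"fingers":0},
{"x":0.09,"y":-0.77,"z":0.57,"wx":-0.00,"wy":0.32,"wz":0.05,"fingers":0},
blue 0.05 y [0.0326 0.0753] xmax 0.6552193093738417 134
blue 0.09 y [0.0321 0.0763] xmax 0.6556041544131598 143
blue 0.115 y [0.032  0.0764] xmax 0.6554147077965088 157
flask 0.05 y [-0.2076 -0.1618] xmax 0.6244960000066021 130
flask 0.09 y [-0.2079 -0.1614] xmax 0.624792696788446 147
flask 0.115 y [-0.208  -0.1626] xmax 0.6251909698600889 154
grey 0.05 y [-0.088  -0.0447] xmax 0.6475781784614113 128
grey 0.09 y [-0.0887 -0.0399] xmax 0.6476203167528691 156
grey 0.115 y [-0.0885 -0.0409] xmax 0.6474293043960586 157
white 0.05 y [-0.3333 -0.2718] xmax 0.6336084449812818 199
white 0.09 y [-0.321  -0.2722] xmax 0.6252087124933111 167
white 0.115 y [-0.3208 -0.2711] xmax 0.6250788567717583 184
```

View pics/s5.png

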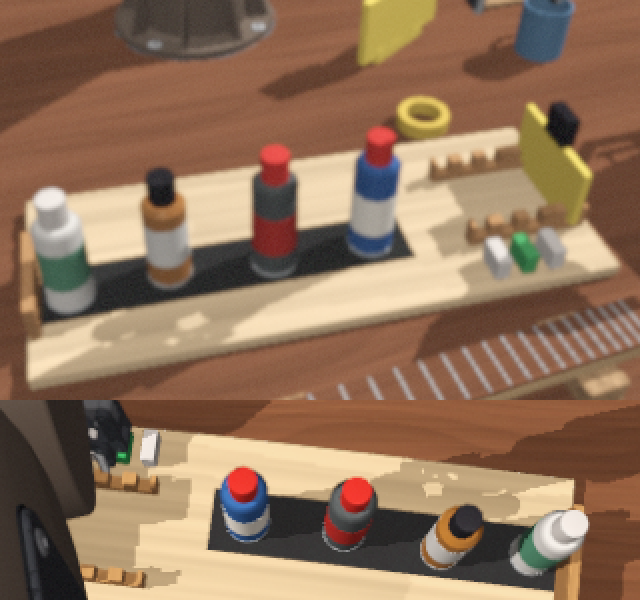

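All four containers stand upright: blue (375,195), grey (275,210), flask (168,230) and white (65,250). Spacings are about 120, 121 and 111 mm, with the flask and blue can on the strip. The tape (424,117) is unmoved. Now the stop.

Call:
move_arm:
  steps:
    - {"x": 0.15, "y": -0.77, "z": 0.56, "wx": 0, "wy": 0.32, "wz": 0.05, "fingers": 0}
    - {"x": 0.14, "y": -0.77, "z": 0.56, "wx": 0, "wy": 0.32, "wz": 0.05, "fingers": 0}
    - {"x": 0.12, "y": -0.77, "z": 0.56, "wx": 0, "wy": 0.32, "wz": 0.05, "fingers": 0}
    - {"x": 0.1, "y": -0.77, "z": 0.56, "wx": 0, "wy": 0.32, "wz": 0.05, "fingers": 0}
    - {"x": 0.1, "y": -0.77, "z": 0.56, "wx": 0, "wy": 0.32, "wz": 0.05, "fingers": 0}
    - {"x": 0, "y": 0, "z": 0, "wx": 0, "wy": 0, "wz": 0, "fingers": 0}

```text
time: 23.5
position: [0.6199, 0.3113, 0.2186]
tool_rot: [0.999, -0.044, -0.002, -0.0]
ft_force: [-0.1, -0.2, -0.0]
grip_width: 0.0855
grasp_force: 0.0
```

```bash
python3 - <<'E'
from h import *
C=P0+.3487*YA; Q=Rtool(XA,0); plan([(np.r_[C,.20],Q),(np.r_[C,.118],Q)])
E
```

```text
from [0.6199 0.3113 0.2186] t 23.5
--seg n=1 L=0.019 w=[0.    0.003 0.003]
{"x":0.06,"y":-0.00,"z":0.74,"wx":0.00,"wy":0.04,"wz":0.04,"fingers":0},
--seg n=4 L=0.082 w=[0. 0. 0.]
{"x":0.00,"y":0.00,"z":0.82,"wx":0.00,"wy":0.00,"wz":0.00,"fingers":0},
{"x":0.00,"y":0.00,"z":0.82,"wx":0.00,"wy":0.00,"wz":0.00,"fingers":0},
{"x":0.00,"y":0.00,"z":0.82,"wx":0.00,"wy":0.00,"wz":0.00,"fingers":0},
{"x":0.00,"y":0.00,"z":0.82,"wx":0.00,"wy":0.00,"wz":0.00,"fingers":0},
```

Call:
move_arm:
  steps:
    - {"x": 0.06, "y": 0, "z": 0.74, "wx": 0, "wy": 0.04, "wz": 0.04, "fingers": 0.2}
    - {"x": 0, "y": 0, "z": 0.82, "wx": 0, "wy": 0, "wz": 0, "fingers": 0.4}
    - {"x": 0, "y": 0, "z": 0.82, "wx": 0, "wy": 0, "wz": 0, "fingers": 0.4}
    - {"x": 0, "y": 0, "z": 0.82, "wx": 0, "wy": 0, "wz": 0, "fingers": 0.4}
    - {"x": 0, "y": 0, "z": 0.82, "wx": 0, "wy": 0, "wz": 0, "fingers": 0.4}
    - {"x": 0, "y": 0, "z": 0, "wx": 0, "wy": 0, "wz": 0, "fingers": 0.4}
  grip_force: 30

```text
time: 24.1
position: [0.6215, 0.3085, 0.1176]
tool_rot: [0.999, -0.047, -0.001, 0.001]
ft_force: [-0.1, -0.3, 0.0]
grip_width: 0.0511
grasp_force: 0.0
```

Call:
move_arm:
  steps:
    - {"x": 0, "y": 0, "z": 0, "wx": 0, "wy": 0, "wz": 0, "fingers": 0.6}
    - {"x": 0, "y": 0, "z": 0, "wx": 0, "wy": 0, "wz": 0, "fingers": 0.8}
    - {"x": 0, "y": 0, "z": 0, "wx": 0, "wy": 0, "wz": 0, "fingers": 1}
    - {"x": 0, "y": 0, "z": 0, "wx": 0, "wy": 0, "wz": 0, "fingers": 1}
    - {"x": 0, "y": 0, "z": 0, "wx": 0, "wy": 0, "wz": 0, "fingers": 1}
    - {"x": 0, "y": 0, "z": 0, "wx": 0, "wy": 0, "wz": 0, "fingers": 1}
  grip_force: 30

```text
time: 24.7
position: [0.6236, 0.3106, 0.121]
tool_rot: [0.999, -0.047, 0.002, -0.001]
ft_force: [-0.4, -2.2, 8.2]
grip_width: 0.0193
grasp_force: 31.4
```

```bash
python3 - <<'E'
from h import *
o=ctrl.get_obs(); p=o['position']; Q=R.from_quat(o['tool_rot']); print('grip at lane',lx(p),'yaw',Q.as_matrix()[:,0],o['grip_width'],o['grasp_force'])
z=np.array([0,0,1.]); a=p+.06*z; C=P0+.264*YA; b=np.r_[C,a[2]]
seg=[(a,Q),(b,Rtool(XA,0))]; check(seg); plan(seg,fing=1)
E
```

```text
grip at lane [[0.00222569 0.34823642]] yaw [ 0.99559578 -0.09368122  0.0035882 ] 0.01927973401978399 31.371139883995056
model err 0.00011420920454408012
n 3 q [0.42 0.59 1.53 0.   1.02 2.08] speed/limit 0.18 err 0.0000
n 4 q [ 0.31  0.54  1.64 -0.    0.97  1.97] speed/limit 0.22 err 0.0000
from [0.6236 0.3106 0.121 ] t 24.7
--seg n=3 L=0.060 w=[0. 0. 0.]
{"x":0.00,"y":-0.00,"z":-0.80,"wx":0.00,"wy":0.00,"wz":0.00,"fingers":1},
{"x":0.00,"y":-0.00,"z":-0.80,"wx":0.00,"wy":0.00,"wz":0.00,"fingers":1},
{"x":0.00,"y":-0.00,"z":-0.80,"wx":0.00,"wy":0.00,"wz":0.00,"fingers":1},
--seg n=4 L=0.084 w=[-0.002 -0.004 -0.002]
{"x":-0.02,"y":0.84,"z":-0.00,"wx":-0.01,"wy":-0.01,"wz":-0.01,"fingers":1},
{"x":-0.02,"y":0.84,"z":-0.00,"wx":-0.01,"wy":-0.01,"wz":-0.01,"fingers":1},
{"x":-0.02,"y":0.84,"z":-0.00,"wx":-0.01,"wy":-0.01,"wz":-0.01,"fingers":1},
{"x":-0.02,"y":0.84,"z":-0.00,"wx":-0.01,"wy":-0.01,"wz":-0.01,"fingers":1},
```

Call:
move_arm:
  steps:
    - {"x": 0, "y": 0, "z": -0.4, "wx": 0, "wy": 0, "wz": 0, "fingers": 1}
    - {"x": 0, "y": 0, "z": -0.8, "wx": 0, "wy": 0, "wz": 0, "fingers": 1}
    - {"x": 0, "y": 0, "z": -0.8, "wx": 0, "wy": 0, "wz": 0, "fingers": 1}
    - {"x": 0, "y": 0, "z": -0.4, "wx": 0, "wy": 0, "wz": 0, "fingers": 1}
    - {"x": 0, "y": 0, "z": 0, "wx": 0, "wy": 0, "wz": 0, "fingers": 1}
  grip_force: 40

```text
time: 25.2
position: [0.6234, 0.3106, 0.1813]
tool_rot: [0.999, -0.047, 0.002, -0.001]
ft_force: [0.3, -0.0, -1.8]
grip_width: 0.0196
grasp_force: 39.7
```

Call:
move_arm:
  steps:
    - {"x": 0, "y": 0.4, "z": 0, "wx": 0, "wy": 0, "wz": 0, "fingers": 1}
    - {"x": 0, "y": 0.8, "z": 0, "wx": 0, "wy": 0, "wz": 0, "fingers": 1}
    - {"x": 0, "y": 0.8, "z": 0, "wx": 0, "wy": 0, "wz": 0, "fingers": 1}
    - {"x": 0, "y": 0.8, "z": 0, "wx": 0, "wy": 0, "wz": 0, "fingers": 1}
    - {"x": 0, "y": 0.5, "z": 0, "wx": 0, "wy": 0, "wz": 0, "fingers": 1}
    - {"x": 0, "y": 0, "z": 0, "wx": 0, "wy": 0, "wz": 0, "fingers": 1}

```text
time: 25.8
position: [0.6147, 0.2255, 0.1791]
tool_rot: [0.999, -0.048, 0.0, -0.0]
ft_force: [-0.2, 1.4, -2.2]
grip_width: 0.0193
grasp_force: 39.6
```

```bash
python3 - <<'E'
from h import *
np.set_printoptions(precision=4,suppress=True)
o=ctrl.get_obs(); p=o['position']; print('lane',lx(p),p)
C=P0+.264*YA+.0022*XA; plan([(np.r_[C,p[2]],Rtool(XA,0)),(np.r_[C,.131],Rtool(XA,0))],fing=1)
im,d=imaging.grab_frame('scene'); h=hsv(im).astype(int)
m=(h[...,0]>20)&(h[...,0]<35)&(h[...,1]>130); P=pts('scene',m,d); P=P[(P[:,0]>.5)&(P[:,2]>.06)&(P[:,1]>.1)]
L=lx(P); print('plate lane',np.percentile(L,[2,50,98],0),'z',np.percentile(P[:,2],[2,98]),'slope',np.polyfit(L[:,0],L[:,1],1),len(P))
for a,b in((-.08,-.03),(-.02,.02),(.03,.08)):
    s=(L[:,0]>a)&(L[:,0]<b); print(a,'zmin',np.percentile(P[s,2],3),'y',np.median(L[s,1]),s.sum())
cv2.imwrite('pics/s6.png',im[140:300,370:540].repeat(3,0).repeat(3,1)[...,::-1])
E
```

```text
lane [[0.0012 0.2628]] [0.6147 0.2255 0.1791]
from [0.6147 0.2255 0.1791] t 25.8
--seg n=1 L=0.002 w=[-0.001 -0.001 -0.004]
{"x":0.04,"y":-0.05,"z":0.00,"wx":-0.01,"wy":-0.01,"wz":-0.05,"fingers":1},
--seg n=2 L=0.048 w=[0. 0. 0.]
{"x":0.00,"y":0.00,"z":0.96,"wx":0.00,"wy":0.00,"wz":0.00,"fingers":1},
{"x":0.00,"y":0.00,"z":0.96,"wx":0.00,"wy":0.00,"wz":0.00,"fingers":1},
plate lane [[-0.0681  0.257 ]
 [ 0.0111  0.2591]
 [ 0.0727  0.2642]] z [0.086  0.1709] slope [0.0058 0.259 ] 1015
-0.08 zmin 0.09319166474414185 y 0.25920127947799454 242
-0.02 zmin 0.08458398125948019 y 0.2590351211018234 279
0.03 zmin 0.09394338230690305 y 0.25922544640617334 355
```

View pics/s6.png

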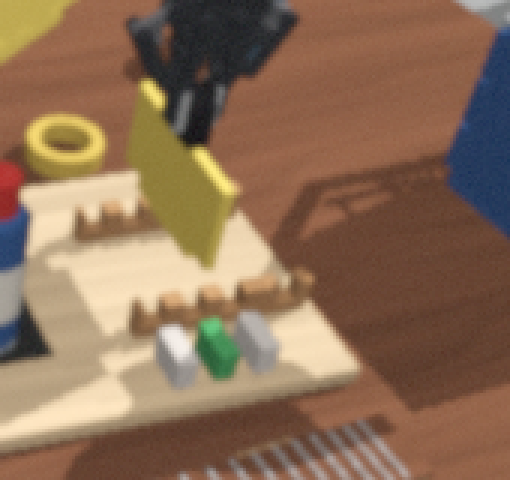

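The stop hangs square at (180,185) over the rails, in line with the green block (215,348). Its measured face at 259 mm means a centre of about 264 mm, which is on target. Lowering.

Call:
move_arm:
  steps:
    - {"x": 0.02, "y": -0.04, "z": 0.4, "wx": 0, "wy": 0, "wz": -0.05, "fingers": 1}
    - {"x": 0, "y": 0, "z": 0.7, "wx": 0, "wy": 0, "wz": 0, "fingers": 1}
    - {"x": 0, "y": 0, "z": 0.6, "wx": 0, "wy": 0, "wz": 0, "fingers": 1}
    - {"x": 0, "y": 0, "z": 0.2, "wx": 0, "wy": 0, "wz": 0, "fingers": 1}
    - {"x": 0, "y": 0, "z": 0, "wx": 0, "wy": 0, "wz": 0, "fingers": 1}

```text
time: 26.35
position: [0.6148, 0.2292, 0.1303]
tool_rot: [0.999, -0.045, -0.0, -0.0]
ft_force: [-0.4, -0.0, -2.3]
grip_width: 0.0196
grasp_force: 39.5
```

Call:
move_arm:
  steps:
    - {"x": 0, "y": 0, "z": 0.15, "wx": 0, "wy": 0, "wz": 0, "fingers": 1}
    - {"x": 0, "y": 0, "z": 0.1, "wx": 0, "wy": 0, "wz": 0, "fingers": 1}
    - {"x": 0, "y": 0, "z": 0, "wx": 0, "wy": 0, "wz": 0, "fingers": 1}

```text
time: 26.65
position: [0.6155, 0.2291, 0.1254]
tool_rot: [0.999, -0.045, 0.001, -0.001]
ft_force: [-0.8, -0.4, -2.9]
grip_width: 0.0194
grasp_force: 39.6
```

Call:
move_arm:
  steps:
    - {"x": 0, "y": 0, "z": 0.08, "wx": 0, "wy": 0, "wz": 0, "fingers": 1}
    - {"x": 0, "y": 0, "z": 0, "wx": 0, "wy": 0, "wz": 0, "fingers": 1}

```text
time: 26.85
position: [0.6155, 0.2291, 0.1234]
tool_rot: [0.999, -0.045, 0.001, -0.001]
ft_force: [0.5, 0.6, -1.6]
grip_width: 0.0199
grasp_force: 39.6
```

Call:
move_arm:
  steps:
    - {"x": 0, "y": 0.08, "z": 0.06, "wx": 0, "wy": 0, "wz": 0, "fingers": 1}
    - {"x": 0, "y": 0, "z": 0, "wx": 0, "wy": 0, "wz": 0, "fingers": 1}

```text
time: 27.05
position: [0.6152, 0.2268, 0.1217]
tool_rot: [0.999, -0.045, 0.001, -0.001]
ft_force: [-0.4, 0.3, -3.4]
grip_width: 0.0198
grasp_force: 39.7
```

Call:
move_arm:
  steps:
    - {"x": 0, "y": 0, "z": 0.06, "wx": 0, "wy": 0, "wz": 0, "fingers": 1}
    - {"x": 0, "y": 0, "z": 0, "wx": 0, "wy": 0, "wz": 0, "fingers": 1}

```text
time: 27.25
position: [0.6154, 0.2271, 0.121]
tool_rot: [0.999, -0.045, 0.001, -0.001]
ft_force: [-3.8, -0.9, 7.7]
grip_width: 0.0196
grasp_force: 41.1
```

```bash
python3 -c "
from h import *
o=ctrl.get_obs(); print(lx(o['position']),o['position'],o['ft_force'])"
```

```text
[[0.00173745 0.26442071]] [0.61541694 0.2271434  0.12101141] [-3.81451936 -0.85973493  7.70175924]
```

Seated: contact came at 0.121, the same height as when gripped. I'll release, rise and check.

Call:
move_arm:
  steps:
    - {"x": 0, "y": 0, "z": -0.02, "wx": 0, "wy": 0, "wz": 0, "fingers": 0.9}
    - {"x": 0, "y": 0, "z": 0, "wx": 0, "wy": 0, "wz": 0, "fingers": 0.6}
    - {"x": 0, "y": 0, "z": 0, "wx": 0, "wy": 0, "wz": 0, "fingers": 0.4}
    - {"x": 0, "y": 0, "z": 0, "wx": 0, "wy": 0, "wz": 0, "fingers": 0.4}
    - {"x": 0, "y": 0, "z": 0, "wx": 0, "wy": 0, "wz": 0, "fingers": 0.4}

```text
time: 27.75
position: [0.6154, 0.2271, 0.1208]
tool_rot: [0.999, -0.045, 0.001, -0.001]
ft_force: [-0.9, -0.0, 0.6]
grip_width: 0.0512
grasp_force: 0.0
```

Call:
move_arm:
  steps:
    - {"x": 0, "y": 0, "z": -0.5, "wx": 0, "wy": 0, "wz": 0, "fingers": 0.4}
    - {"x": 0, "y": 0, "z": -0.9, "wx": 0, "wy": 0, "wz": 0, "fingers": 0.4}
    - {"x": 0, "y": 0, "z": -1, "wx": 0, "wy": 0, "wz": 0, "fingers": 0.4}
    - {"x": 0, "y": 0, "z": -1, "wx": 0, "wy": 0, "wz": 0, "fingers": 0.4}
    - {"x": 0, "y": 0, "z": -1, "wx": 0, "wy": 0, "wz": 0, "fingers": 0.4}
    - {"x": 0, "y": 0, "z": -1, "wx": 0, "wy": 0, "wz": 0, "fingers": 0.4}
    - {"x": 0, "y": 0, "z": 0, "wx": 0, "wy": 0, "wz": 0, "fingers": 0.4}
    - {"x": 0, "y": 0, "z": 0, "wx": 0, "wy": 0, "wz": 0, "fingers": 0.4}

```text
time: 28.55
position: [0.6154, 0.227, 0.257]
tool_rot: [0.999, -0.045, 0.001, -0.001]
ft_force: [-0.0, -0.1, -0.5]
grip_width: 0.0512
grasp_force: 0.0
```

```bash
python3 - <<'E'
from h import *
np.set_printoptions(precision=4,suppress=True)
im,d=imaging.grab_frame('scene'); h=hsv(im).astype(int)
m=(h[...,0]>20)&(h[...,0]<35)&(h[...,1]>130); P=pts('scene',m,d); P=P[(P[:,0]>.5)&(P[:,2]>.05)&(P[:,1]>.1)]
L=lx(P); print('plate x',np.percentile(L[:,0],[1,99]),'ztop',np.percentile(P[:,2],[99,99.8]),len(P))
for a,b in((-.08,-.03),(-.02,.02),(.03,.08)):
    s=(L[:,0]>a)&(L[:,0]<b); print(a,'ztop',np.percentile(P[s,2],99),'y',np.median(L[s,1]),s.sum())
A=np.c_[L[:,0],P[:,2],np.ones(len(L))]; s=abs(L[:,1]-np.median(L[:,1]))<.004; print('face fit (turn, tilt, y)',np.linalg.lstsq(A[s],L[s,1],rcond=None)[0])
g=(h[...,0]>45)&(h[...,0]<80)&(h[...,1]>120); G=pts('scene',g,d); G=lx(G[(G[:,0]>.65)&(G[:,2]>.02)]); print('tag',np.percentile(G,[2,50,98],0))
X=pts('scene',np.ones((400,640),bool),d); q=X[(abs(X[:,0]-.629)<.045)&(abs(X[:,1]-.057)<.04)&(abs(X[:,2]-.09)<.01)]; print('blue y',np.percentile(q[:,1],[3,97]))
cv2.imwrite('pics/s7.png',im[120:330,180:500].repeat(2,0).repeat(2,1)[...,::-1])
E
```

```text
plate x [-0.0694  0.0742] ztop [0.1257 0.1324] 727
-0.08 ztop 0.11298648647532405 y 0.2605917509505173 176
-0.02 ztop 0.13137078637513389 y 0.26079789570067524 185
0.03 ztop 0.11138869745531589 y 0.26114391229302936 265
face fit (turn, tilt, y) [ 0.0065 -0.0011  0.261 ]
tag [[0.0963 0.255 ]
 [0.1152 0.2578]
 [0.1272 0.2679]]
blue y [0.0318 0.0748]
```

View pics/s7.png

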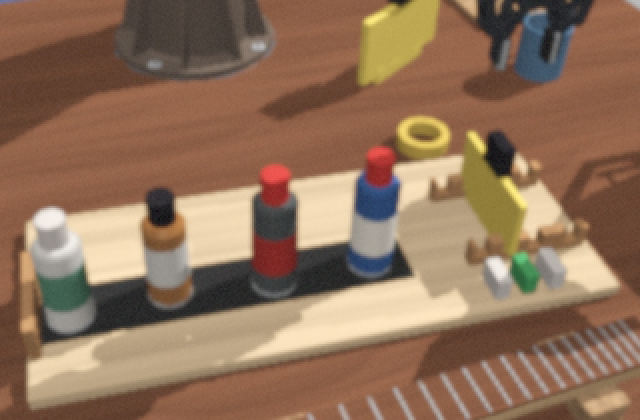

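The stop sits square and fully down at (493,190), in line with the green block (525,272). Its top is at about 0.111 m, as a seated stop's should be, and its turn is 0.4°. All containers stand and the gripper is clear, so I'm handing in.

```bash
python3 -c "
from cell import order
print(order.job_done())"
```

```text
the job is handed in; nothing more can be done
None
```

The job is handed in, with no verdict returned: in the last images the blue can and amber flask stand upright on the row strip, one in each gap, and the stop sits square and fully down in the green block's notches. Neither standing can nor the tape roll moved visibly.

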